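# Set the laundry switch unit: isolator home, then selector

### The arm

A 6-joint arm with a two-finger parallel gripper is mounted at the origin on the work surface. World frame = base frame: x ahead of the robot, y to its left, z up, the work surface at z = 0. Lengths are in m, angles in rad, forces in N, time in s.
With the tool pointing down it reaches from about 0.3 to 0.85 m from the base axis. Payload 5.4 kg.
Tool frame: the origin (TCP) lies midway between the tips of the shut fingers; the grasp point (between the pads) lies grasp_offset behind it (grasp_offset is the distance from the TCP to the grasp point, in m); z points along the fingers, y is the line along which they close (so a half turn about z gives the same grasp; the last joint's range is limited). The gripper opens to 85 mm and grips with 20 to 120 N. Pads are 22 mm wide; open, the fingers measure 114 mm over their backs; the gripper's body (76 mm by 85 mm) begins 54 mm behind the grasp point. The pads swing forward as they close: fully open they stand 13 mm farther back than shut.
Start: joints at [0.965, 0.158, 1.597, -0, 1.386, -0.21], TCP at [0.222, 0.531, 0.231] pointing down, gripper open.
Joint ranges: [-2.91, 2.91], [-0.94, 2.29], [0.18, 2.7], [-1.29, 4.43], [0.17, 2.64], [-3, 3]. Speed limits (rad/s): [2.57, 2.57, 3.14, 3.14, 3.14, 3.14].

### API

Orientations are given as [roll, pitch, yaw] about the fixed x, y, z axes, in that order (R = Rz(yaw) Ry(pitch) Rx(roll)).
In Python, from cell import * gives the robot as it stands.
- The arm moves only by the shell command python3 -m handwheel 'ROWS' [FORCE]. ROWS is JSON, a list of rows, each an object of numbers: "dx", "dy", "dz": the shift along the tool's x, y, z in m; "rx", "ry", "rz": the turn, a rotation vector about the tool's x, y, z in units of 6 degrees (1.0 is 6 degrees); "grip": the opening, from 0 (shut) to 1 (fully open). A call has 1 to 8 rows; each row shifts and turns the commanded pose from where the row before left it, along the tool's axes as they then stand; what a row does not reach is not made up. A row lasts 1/12 s, in which the tool goes at most 41.7 mm and 7.16 degrees, less where a joint would pass 70% of its speed; a pose out of reach is approached as far as the arm can. A call is refused whole if a number of a shift passes 0.0417 or a number of a turn 1, either way. A call with a gripper value outside its range is refused whole. The fingers move at their own pace and stop on an object; FORCE is the grip in N (left out, the last holds). Time passes only in rows, so rows that do not move let the fingers close. It gives the time, the measured TCP pose, the force, the opening and the grip force at its end, in the units of the state.
- state(): the state, without advancing time (a new reading comes with each control period).
- read_camera(name): name is "side" or "top"; returns a dict with "img" (420x560x3 uint8, blue, green, red), "K" (3x3 intrinsics, pixels), "R" (3x3) and "t" (3): a world point X has camera coordinates R X + t. Camera axes: x right, y down, z forward; pixel columns grow to the right and rows downward; lengths in m; the calibration is good to about 2 mm. A picture is of the moment at which its call begins. There is no depth.
- close_job(): hands the job in; it is judged then, once.
The state is a dict: "clock": time; "joints": joint angles; "qvel": joint speeds; "tau": joint torques, N m; "position": TCP position; "eef_rot": TCP orientation; "contact_force": force on the tool from outside, world axes, zero at the start; "ft_torque": the same for the moment, N m; "grip_width": finger opening in m; "gripper_force": force on a finger pad.
Only numpy, scipy, OpenCV 4.12 (cv2) and the standard library are available. Lean on these libraries where they do the work, as an engineer would, in place of code of your own. Each camera call takes 0.05 s, during which the arm holds its last target. There are 200 camera calls.

### The job

On the white switch unit, turn the broad isolator paddle clockwise until you feel it come fully home against its stop, then turn the selector (the slim crank with the round knob), which is freed only then, clockwise to its own stop. Work gently: never force a lever against its stop or against the interlock, leave the other things on the table where they are, and let go of both levers at the end.

Things in the scene. Friction and masses are not known exactly. Their poses are not given: they have to be found in the camera images.
- unit: Machine switch unit: white box fixed to the table, 160 (x) x 300 (y) x 60 mm high, two steel interlock plates on its top (upper face 66 mm above the table). Origin: centre of its underside, on the table. x runs across the short side, away from the robot; y along the long side, to the robot's left. Two upright axles: isolator at y = +55 mm, selector at y = -55 mm.
- isolator (a joint): Isolator angle, rad, growing clockwise from above. 0: the paddle points 135 degrees counter-clockwise from the unit's x axis. Starts at 0 to 0.25; needs 0.25 N m to turn, stays where left. Its firm stop lies anywhere from 1.05 to 1.95 (differs per unit), found only by feel. Left over 0.06 short of it, the selector stays locked.
- selector (a joint): Selector angle, rad, growing clockwise from above. 0: the crank points 45 degrees clockwise from the unit's x axis. Starts at 0 to 0.04; needs 0.25 N m to turn, stays where left. Blocked at about 0.1 until the isolator is at its stop; then free to its own firm stop at 1.5, where it locks the isolator in.
- isolator_axle (a point): Point on the isolator's axle, fixed to the unit, 95 mm above the table (mid-height of the paddle). Axes as the unit's. A push over about 22 N, 65 mm out, damages the stop (30 N at 40 mm from the axle).
- isolator_grip (a point): Point in the middle of the isolator's broad flat black paddle, 65 mm out from the axle, 95 mm above the table; moves with the lever. The paddle is 20 mm thick, from 35 to 92 mm out from the axle and from 82 to 108 mm above the table, on a dark hub 34 mm across.
- selector_axle (a point): Point on the selector's axle, fixed to the unit, 116 mm above the table (mid-height of the knob). Axes as the unit's. A push over about 22 N, 65 mm out, damages the stop or the interlock.
- selector_grip (a point): Centre of the selector's upright black round knob, 65 mm out from the axle, 116 mm above the table; moves with the lever. The knob is 22 mm across and stands from 96 to 136 mm above the table, on a slim steel crank 10 mm wide and 8 mm tall (top 100 mm above the table).
- detergent: Bystander, loose: white detergent bottle, 60 mm wide, 150 mm tall. Origin: on its axis, at the underside. Leave alone.
- spray: Bystander, loose: white bottle with a grey cap, 56 mm wide, 130 mm tall. Origin: on its axis, at the underside. Leave alone.
- screwdriver: Bystander, loose: screwdriver lying down, 190 mm long. Origin: middle of its underside. Leave alone.
- soap: Bystander, loose: bar of soap, 75 x 45 x 24 mm. Origin: middle of its underside. Leave alone.
- pin_tray: Bystander, loose: small open blue tray, 100 x 75 x 35 mm. Origin: middle of its underside. Leave alone.
- brush: Bystander, loose: brush lying down, 180 mm long. Origin: middle of its underside. Leave alone.
- hose_collar: Bystander, loose: steel ring lying flat, 52 mm across, 18 mm high. Origin: on its axis, at the underside. Leave alone.

How it is judged:
On the way, in this order (a step that is already met when the one before it is completed fails the run):
1. the isolator is turned clockwise past 0.95 rad while the selector is still near its start (value of joint isolator above 0.95 rad and value of joint selector below 0.25 rad), for 0.2 s.
2. the freed selector is turned past 1.4 rad (value of joint selector above 1.4 rad and value of joint isolator above 0.95 rad), for 0.2 s.
At the end, for the whole second after the job is handed in: The selector is within 0.1 rad of its stop (angle above 1.4 rad), which it can only reach past the interlock, the isolator is still at its set position (angle above 0.95 rad), both levers still, and no loose thing has been moved by more than 30 mm (all of step 2 and velocity of joint each of selector, isolator below 0.05 rad/s); the robot touches nothing.
It fails at once if a lever is forced against its stop or the interlock (over 30 N) (contact force between any of isolator, selector and unit above 30 N or contact force between isolator and selector above 30 N).
It fails at once if another thing on the table is moved by more than 30 mm (distance of any of detergent, spray, screwdriver, soap, pin_tray, brush, hose_collar from where it was at the start of the episode above 0.03 m).
It also fails if it takes over 67 s, if anything falls off the work surface, if the arm or the gripper's body presses on something with over 40 N, if the wrist force passes 120 N, or if a joint passes its speed limit or range.

## Working session

There is one attempt and no reset: what is moved stays moved. The work goes in short steps, Python scripts to look and compute and a shell command to move; the robot and the scene stay as the last step left them, time stands still between calls to the robot, and variables do not carry over. Pictures are saved under pics/ and viewed, at most 10 in all, crops included, and the job is handed in when it is done.

```bash
ls; mkdir -p pics; python3 - <<'E'
from cell import *
import cv2
s=state(); print(s)
for n in("top","side"):
    c=read_camera(n); cv2.imwrite(f"pics/{n}0.png",c["img"]); print(n,c["K"].tolist(),c["R"].tolist(),c["t"].tolist())
E
```

```text
pics
{'clock': 0.0, 'joints': array([ 9.64898927e-01,  1.59068898e-01,  1.59824722e+00, -4.45851229e-05,
        1.38620287e+00, -2.10088023e-01]), 'qvel': array([ 0.00057456,  0.00042962,  0.00124383, -0.00028426, -0.001411  ,
        0.0001485 ]), 'tau': array([ 9.15974379e-04, -3.96002376e+01, -3.31425226e+01, -3.88759381e-04,
        8.54703627e-03, -1.49786837e-05]), 'position': array([0.22136436, 0.53001972, 0.23029825]), 'eef_rot': array([-3.13969954e+00, -3.58880591e-04,  2.74579116e+00]), 'contact_force': array([ 0.27684319, -0.11142426, -0.09612155]), 'ft_torque': array([0.00194319, 0.00190267, 0.00305668]), 'gripper_force': 0.0, 'grip_width': 0.08513032170442718}
top [[379.12409418597525, 0.0, 277.11435489803114], [0.0, 379.12409418597525, 204.53646760035463], [0.0, 0.0, 1.0]] [[-0.020779506230625352, -0.9997838318601657, -0.0007082879464372723], [-0.9899331038803808, 0.020673963205651066, -0.14001798844122385], [0.14000236413206285, -0.0022083469779563608, -0.9901487066299981]] [0.06722390150302318, 0.5897836490182459, 0.8034138327142532]
side [[496.9272671219719, 0.0, 277.9619831944773], [0.0, 496.9272671219719, 209.49083999777568], [0.0, 0.0, 1.0]] [[0.6974134837043604, -0.7165711784057819, 0.011839722357266656], [-0.5346311303731335, -0.5311974850252695, -0.6572661457421751], [0.4772672073202742, 0.45205638827581873, -0.7535655476703595]] [-0.364307827286143, 0.4200483735839286, 0.8499938589253456]
```

View pics/top0.png

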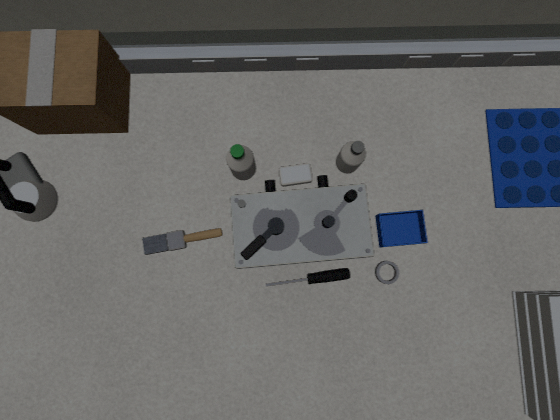

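View pics/side0.png

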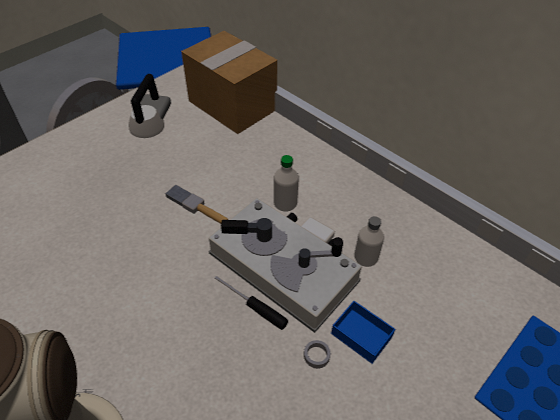

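The top view shows the unit at about x 231–373, y 184–268. The isolator hub is near (276,226) with its paddle tip at (245,254). The selector hub is near (328,222) with its knob at (350,196). The soap (295,174), the spray (352,155) and the screwdriver (315,278) are close by. The side view agrees with this.

```bash
cat > h.py <<'E'
from cell import *
import cv2, numpy as np
def ray(c,uv,z):
    d=c["R"].T@np.linalg.inv(c["K"])@np.array([*uv,1.]); o=-c["R"].T@c["t"]
    return o+d*(z-o[2])/d[2]
def proj(c,X):
    p=c["K"]@(c["R"]@np.array(X)+c["t"]); return p[:2]/p[2]
def tri(cs,uvs):
    A=[];b=[]
    for c,uv in zip(cs,uvs):
        d=c["R"].T@np.linalg.inv(c["K"])@np.array([*uv,1.]); d/=np.linalg.norm(d); o=-c["R"].T@c["t"]
        P=np.eye(3)-np.outer(d,d); A.append(P); b.append(P@o)
    return np.linalg.lstsq(np.vstack(A),np.hstack(b),rcond=None)[0]
E
python3 - <<'E'
from h import *
c=read_camera("top"); im=c["img"]; s=read_camera("side")
for p in [(240,190),(300,215),(255,210),(300,258),(200,300),(320,300),(250,180),(365,245)]: print(p,im[p[1],p[0]],end=' ')
i=im.astype(int)
sat=i.max(2)-i.min(2)
roi=np.zeros(im.shape[:2],bool); roi[178:274,224:378]=1
hsv=cv2.cvtColor(im,cv2.COLOR_BGR2HSV)
m=((hsv[...,1]<14)&(i[...,1]>110)&roi).astype(np.uint8)
m=cv2.morphologyEx(m,cv2.MORPH_CLOSE,np.ones((5,5)))
n,l,st,ce=cv2.connectedComponentsWithStats(m); k=1+st[1:,4].argmax(); print(n,st[k])
ct=max(cv2.findContours((l==k).astype(np.uint8),0,1)[0],key=cv2.contourArea)
r=cv2.minAreaRect(cv2.convexHull(ct)); print(r); bp=cv2.boxPoints(r)
for z in(.06,.066): 
  W=[ray(c,p,z) for p in bp]; print(np.round(W,4).tolist(), np.mean(W,0), [round(np.linalg.norm(W[a]-W[a-1]),4) for a in range(4)])
d=((i.max(2)<60)&roi).astype(np.uint8)
n,l,st,ce=cv2.connectedComponentsWithStats(d)
for k in range(1,n):
  if st[k,4]>15: print('dark',st[k],ce[k], np.round(cv2.minAreaRect(np.argwhere(l==k)[:,::-1].astype(np.float32))[0],1))
v=np.hstack([cv2.resize(im[178:278,225:385],None,fx=4,fy=4,interpolation=2),]);cv2.imwrite("pics/tz.png",v)
cv2.imwrite("pics/sz.png",cv2.resize(s["img"][190:335,200:370],None,fx=4,fy=4,interpolation=2))
cv2.imwrite("pics/mask.png",m*255)
E
```

```text
(240, 190) [118 120 122] (300, 215) [119 119 116] (255, 210) [120 119 115] (300, 258) [118 119 115] (200, 300) [120 122 124] (320, 300) [118 121 122] (250, 180) [119 122 123] (365, 245) [121 120 116] 2 [  224   178   154    96 10653]
((300.5, 225.5), (95.0, 153.0), 90.0)
[[0.6499, 0.1706, 0.06], [0.6428, -0.166, 0.06], [0.4371, -0.1542, 0.06], [0.4439, 0.1709, 0.06]] [0.54342382 0.00532929 0.06      ] [np.float64(0.206), np.float64(0.3368), np.float64(0.206), np.float64(0.3251)]
[[0.6486, 0.1698, 0.066], [0.6416, -0.1644, 0.066], [0.4374, -0.1526, 0.066], [0.4441, 0.17, 0.066]] [0.54290561 0.0057067  0.066     ] [np.float64(0.2045), np.float64(0.3343), np.float64(0.2045), np.float64(0.3227)]
dark [238 178  11   2  19] [242.78947368 178.42105263] [243.  178.5]
dark [317 178  12  10  93] [322.25806452 182.15053763] [322.4 182. ]
dark [265 180  11  12 116] [269.65517241 185.5       ] [270.  185.5]
dark [344 190  13  13 125] [350.072 195.688] [350.3 195.8]
dark [322 215  13  13 125] [327.776 221.496] [327.8 221.8]
dark [376 215   2  12  19] [376.63157895 219.57894737] [376.5 220.5]
dark [241 217  43  43 570] [263.29649123 237.31754386] [262.5 239. ]
dark [309 268  41   6 143] [334.16083916 271.34265734] [329.  270.5]
```

View pics/tz.png

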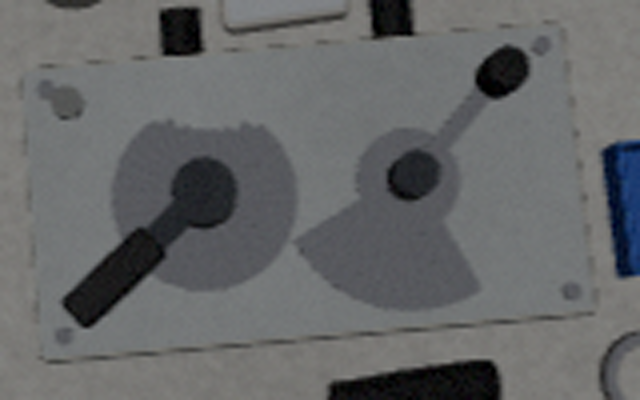

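View pics/sz.png

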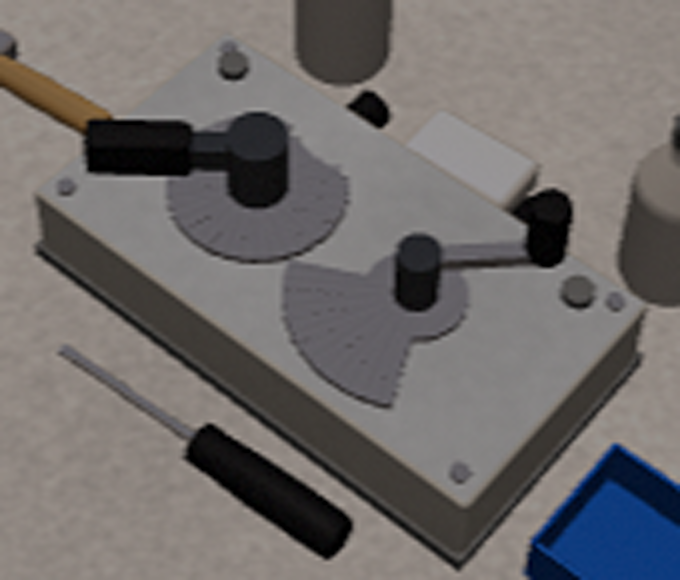

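The crops give the unit's top-face corners (tz picture: 22,70; 563,26; 593,312; 45,360), the paddle's top face at about (113,278) and the knob top at about (505,68). The hub tops are at (204,192) and (415,174) in tz, and at (258,135) and (419,252) in sz.

```bash
python3 - <<'E'
from h import *
c=read_camera("top"); s=read_camera("side")
T=lambda x,y:((x+.5)/4-.5+225,(y+.5)/4-.5+178); S=lambda x,y:((x+.5)/4-.5+200,(y+.5)/4-.5+190)
C=np.array([ray(c,T(*p),.06) for p in[(22,70),(563,26),(593,312),(45,360)]])
D=np.array([ray(s,S(*p),.06) for p in[(228,42),(640,312),(465,510),(37,195)]])
for q in(C,D):
  ex=(q[0]+q[1]-q[2]-q[3]); ey=(q[0]+q[3]-q[1]-q[2]);
  print(np.round(q,4).tolist(),'centre',q.mean(0),'len',np.linalg.norm(ex)/2,np.linalg.norm(ey)/2,'yaw',np.arctan2(ex[1],ex[0]),np.arctan2(-ey[0],ey[1]))
hi=tri([c,s],[T(204,192),S(258,135)]); hs=tri([c,s],[T(415,174),S(419,252)])
kn=tri([c,s],[T(505,66),S(551,208)]); pd=tri([c,s],[T(113,278),S(140,136)])
print('hubs',hi,hs,np.linalg.norm((hi-hs)[:2]),'yaw from hubs',np.arctan2(-(hi-hs)[0],(hi-hs)[1]))
print('knob',kn,ray(c,T(505,66),.136),'paddle',pd,ray(c,T(113,278),.108))
for n,a,h in(('iso',ray(c,T(113,278),.108),hi),('sel',ray(c,T(505,66),.136),hs)):
  v=a-h; print(n,np.hypot(*v[:2]),np.degrees(np.arctan2(v[1],v[0])))
s2=state(); print(s2['clock'],s2['position'])
E
```

```text
[[0.6114, 0.1573, 0.06], [0.6297, -0.1397, 0.06], [0.4739, -0.1475, 0.06], [0.4546, 0.1456, 0.06]] centre [0.54237817 0.00392056 0.06      ] len 0.1565711665465658 0.2956287109121052 yaw 0.06210264874874563 0.06349262729183422
[[0.6039, 0.1499, 0.06], [0.623, -0.1394, 0.06], [0.4718, -0.1506, 0.06], [0.4519, 0.1429, 0.06]] centre [0.53766798 0.0007199  0.06      ] len 0.15184768279230615 0.2920582995381155 yaw 0.05990033280051481 0.0668823104730029
hubs [0.53854163 0.05881376 0.10873479] [ 0.54617862 -0.04979996  0.10136313] 0.10888187960820046 yaw from hubs 0.07019779833214525
knob [ 0.59603628 -0.09237835  0.13125598] [ 0.59550193 -0.09163589  0.136     ] paddle [0.49636304 0.105715   0.10414068] [0.49583106 0.10581984 0.108     ]
iso 0.06351192336938508 132.25884676653942
sel 0.06467637842159663 -40.30454129731147
0.3 [0.22155747 0.53036179 0.23092995]
```

```bash
python3 -m handwheel '[{"dx":-0.0249,"dy":-0.0201,"grip":0},{"dx":-0.0249,"dy":-0.0201,"grip":0},{"dx":-0.0249,"dy":-0.0201,"grip":0},{"dx":-0.0249,"dy":-0.0201,"grip":0},{"dx":-0.0249,"dy":-0.0201,"grip":0},{"dx":-0.0249,"dy":-0.0201,"grip":0},{"dx":-0.0249,"dy":-0.0201,"grip":0},{"dx":-0.0249,"dy":-0.0201,"grip":0}]' 30
python3 -m handwheel '[{"dx":-0.0249,"dy":-0.0201,"grip":0},{"dx":-0.0249,"dy":-0.0201,"grip":0},{"dx":-0.0249,"dy":-0.0201,"grip":0},{"dx":-0.0249,"dy":-0.0201,"grip":0},{"dx":-0.0249,"dy":-0.0201,"grip":0},{"dx":-0.0249,"dy":-0.0201,"grip":0},{"dx":-0.0249,"dy":-0.0201,"grip":0},{"dx":-0.0249,"dy":-0.0201,"grip":0}]'
python3 -m handwheel '[{"rz":-1,"grip":0},{"rz":-1,"grip":0},{"rz":-1,"grip":0},{"rz":-1,"grip":0},{"rz":-1,"grip":0},{"rz":-1,"grip":0},{"rz":-1,"grip":0},{"rz":-1,"grip":0}]'
python3 -m handwheel '[{"rz":-1,"grip":0},{"rz":-1,"grip":0},{"rz":-0.83,"grip":0},{"grip":0}]'
python3 - <<'E'
from h import *
import cell
print([k for k in dir(cell) if not k.startswith('_')], getattr(cell,'grasp_offset',None))
s=state(); print(s['joints'],s['clock'])
E
```

```text
['IKError', 'close_job', 'grasp_offset', 'read_camera', 'state'] 0.0187
[ 9.64933755e-01  1.58671821e-01  1.59743157e+00  1.03796975e-05
  1.38619352e+00 -2.10103470e-01] 0.3$[0]: bad value
$[0]: bad value
$[0]: bad value
$[0]: bad value
```

```bash
python3 -m handwheel '[{"dx":-0.0249,"dy":-0.0201,"dz":0,"rx":0,"ry":0,"rz":0,"grip":0}]' 30; python3 -m handwheel '[{"dx":-0.0249,"dy":-0.0201}]'; python3 -m handwheel --help | head -30
```

```text
clock: 0.38
position: [0.2353, 0.5046, 0.2311]
eef_rot: [3.14, -0.002, 2.75]
contact_force: [0.4, -0.4, 0.6]
grip_width: 0.0759
gripper_force: 0.0$[0]: bad value
invalid input: not JSON, or not a number
```

Every field has to be given in each row.

```bash
python3 -m handwheel '[{"dx":-0.0249,"dy":-0.0201,"dz":0,"rx":0,"ry":0,"rz":0,"grip":0},{"dx":-0.0249,"dy":-0.0201,"dz":0,"rx":0,"ry":0,"rz":0,"grip":0},{"dx":-0.0249,"dy":-0.0201,"dz":0,"rx":0,"ry":0,"rz":0,"grip":0},{"dx":-0.0249,"dy":-0.0201,"dz":0,"rx":0,"ry":0,"rz":0,"grip":0},{"dx":-0.0249,"dy":-0.0201,"dz":0,"rx":0,"ry":0,"rz":0,"grip":0},{"dx":-0.0249,"dy":-0.0201,"dz":0,"rx":0,"ry":0,"rz":0,"grip":0},{"dx":-0.0249,"dy":-0.0201,"dz":0,"rx":0,"ry":0,"rz":0,"grip":0},{"dx":-0.0249,"dy":-0.0201,"dz":0,"rx":0,"ry":0,"rz":0,"grip":0}]'
python3 -m handwheel '[{"dx":-0.0249,"dy":-0.0201,"dz":0,"rx":0,"ry":0,"rz":0,"grip":0},{"dx":-0.0249,"dy":-0.0201,"dz":0,"rx":0,"ry":0,"rz":0,"grip":0},{"dx":-0.0249,"dy":-0.0201,"dz":0,"rx":0,"ry":0,"rz":0,"grip":0},{"dx":-0.0249,"dy":-0.0201,"dz":0,"rx":0,"ry":0,"rz":0,"grip":0},{"dx":-0.0249,"dy":-0.0201,"dz":0,"rx":0,"ry":0,"rz":0,"grip":0},{"dx":-0.0249,"dy":-0.0201,"dz":0,"rx":0,"ry":0,"rz":0,"grip":0},{"dx":-0.0249,"dy":-0.0201,"dz":0,"rx":0,"ry":0,"rz":0,"grip":0}]'
python3 -m handwheel '[{"dx":0,"dy":0,"dz":0,"rx":0,"ry":0,"rz":-1,"grip":0},{"dx":0,"dy":0,"dz":0,"rx":0,"ry":0,"rz":-1,"grip":0},{"dx":0,"dy":0,"dz":0,"rx":0,"ry":0,"rz":-1,"grip":0},{"dx":0,"dy":0,"dz":0,"rx":0,"ry":0,"rz":-1,"grip":0},{"dx":0,"dy":0,"dz":0,"rx":0,"ry":0,"rz":-1,"grip":0},{"dx":0,"dy":0,"dz":0,"rx":0,"ry":0,"rz":-1,"grip":0},{"dx":0,"dy":0,"dz":0,"rx":0,"ry":0,"rz":-1,"grip":0},{"dx":0,"dy":0,"dz":0,"rx":0,"ry":0,"rz":-1,"grip":0}]'
python3 -m handwheel '[{"dx":0,"dy":0,"dz":0,"rx":0,"ry":0,"rz":-1,"grip":0},{"dx":0,"dy":0,"dz":0,"rx":0,"ry":0,"rz":-1,"grip":0},{"dx":0,"dy":0,"dz":0,"rx":0,"ry":0,"rz":-0.83,"grip":0},{"dx":0,"dy":0,"dz":0,"rx":0,"ry":0,"rz":0,"grip":0}]'
python3 - <<'E'
from h import *
s=state(); print(s['position'],s['eef_rot'],s['joints'])
c=read_camera("top")
for n,p in(('det',(238,152)),('spray',(357,148))):
  print(n,ray(c,p,.15 if n=='det' else .13))
cv2.imwrite("pics/t2.png",c["img"])
E
```

```text
clock: 1.05
position: [0.3592, 0.2758, 0.2314]
eef_rot: [3.141, 0.0, 2.746]
contact_force: [1.0, -0.1, -0.8]
grip_width: 0.0003
gripper_force: 0.0
clock: 1.63
position: [0.4658, 0.0786, 0.2314]
eef_rot: [3.141, 0.0, 2.746]
contact_force: [1.3, 0.2, 0.3]
grip_width: 0.0001
gripper_force: 0.0
clock: 2.3
position: [0.4653, 0.0802, 0.2313]
eef_rot: [-3.142, -0.0, -2.694]
contact_force: [0.3, 0.3, -0.4]
grip_width: -0.0002
gripper_force: 0.0
clock: 2.63
position: [0.4652, 0.0802, 0.2313]
eef_rot: [-3.142, -0.0, -2.401]
contact_force: [0.5, 1.5, 0.5]
grip_width: 0.0001
gripper_force: 0.0
[0.46524831 0.08019739 0.23129935] [-3.14158129e+00 -4.18180941e-05 -2.40115416e+00] [-8.60551845e-02 -1.14880282e-01  1.87484166e+00 -3.91574259e-05
  1.38165125e+00 -2.39728264e+00]
det [0.68229198 0.1303589  0.15      ]
spray [ 0.69135277 -0.10986956  0.13      ]
```

```bash
python3 -m handwheel '[{"dx":0,"dy":0,"dz":0.0278,"rx":0,"ry":0,"rz":0,"grip":0},{"dx":0,"dy":0,"dz":0.0278,"rx":0,"ry":0,"rz":0,"grip":0},{"dx":0,"dy":0,"dz":0.0278,"rx":0,"ry":0,"rz":0,"grip":0},{"dx":0,"dy":0,"dz":0.0278,"rx":0,"ry":0,"rz":0,"grip":0},{"dx":0,"dy":0,"dz":0.0278,"rx":0,"ry":0,"rz":0,"grip":0},{"dx":0,"dy":0,"dz":0,"rx":0,"ry":0,"rz":0,"grip":0}]'
python3 -m handwheel '[{"dx":-0.004,"dy":0,"dz":0,"rx":0,"ry":0,"rz":0,"grip":0},{"dx":-0.004,"dy":0,"dz":0,"rx":0,"ry":0,"rz":0,"grip":0},{"dx":-0.004,"dy":0,"dz":0,"rx":0,"ry":0,"rz":0,"grip":0},{"dx":-0.002,"dy":0,"dz":0,"rx":0,"ry":0,"rz":0,"grip":0}]'
python3 -m handwheel '[{"dx":-0.002,"dy":0,"dz":0,"rx":0,"ry":0,"rz":0,"grip":0}]'
python3 -m handwheel '[{"dx":-0.002,"dy":0,"dz":0,"rx":0,"ry":0,"rz":0,"grip":0}]'
python3 -m handwheel '[{"dx":-0.002,"dy":0,"dz":0,"rx":0,"ry":0,"rz":0,"grip":0}]'
```

```text
clock: 3.18
position: [0.4607, 0.0805, 0.087]
eef_rot: [3.134, -0.007, -2.406]
contact_force: [-1.3, 0.3, -1.1]
grip_width: 0.0002
gripper_force: 0.0
clock: 3.52
position: [0.4779, 0.09, 0.0945]
eef_rot: [-3.139, 0.003, -2.403]
contact_force: [0.2, 0.1, 0.7]
grip_width: -0.0001
gripper_force: 0.0
clock: 3.6
position: [0.4786, 0.0912, 0.0939]
eef_rot: [-3.139, 0.002, -2.403]
contact_force: [0.2, -0.5, 0.1]
grip_width: -0.0
gripper_force: 0.0
clock: 3.68
position: [0.4795, 0.0925, 0.0932]
eef_rot: [-3.14, 0.001, -2.403]
contact_force: [-1.3, 1.0, 0.4]
grip_width: 0.0003
gripper_force: 0.0
clock: 3.77
position: [0.4805, 0.0938, 0.0928]
eef_rot: [-3.141, 0.001, -2.403]
contact_force: [-0.8, 0.1, -0.3]
grip_width: 0.0
gripper_force: 0.0
```

```bash
python3 -m handwheel '[{"dx":-0.002,"dy":0,"dz":0,"rx":0,"ry":0,"rz":0,"grip":0}]'
python3 -m handwheel '[{"dx":-0.002,"dy":0,"dz":0,"rx":0,"ry":0,"rz":0,"grip":0}]'
python3 -m handwheel '[{"dx":-0.002,"dy":0,"dz":0,"rx":0,"ry":0,"rz":0,"grip":0}]'
python3 -m handwheel '[{"dx":-0.002,"dy":0,"dz":0,"rx":0,"ry":0,"rz":0,"grip":0},{"dx":0,"dy":0,"dz":0,"rx":0,"ry":0,"rz":0,"grip":0},{"dx":0,"dy":0,"dz":0,"rx":0,"ry":0,"rz":0,"grip":0}]'
python3 - <<'E'
from h import *
c=read_camera("top");print(state()['position'],state()['contact_force'])
cv2.imwrite("pics/t3.png",cv2.resize(c["img"][178:278,225:385],None,fx=4,fy=4,interpolation=2))
E
```

```text
clock: 3.85
position: [0.4813, 0.0948, 0.0925]
eef_rot: [-3.142, -0.001, -2.403]
contact_force: [-2.5, -3.2, 2.5]
grip_width: -0.0003
gripper_force: 2.1
clock: 3.93
position: [0.4826, 0.0961, 0.0923]
eef_rot: [3.141, -0.002, -2.403]
contact_force: [-4.2, -2.4, 3.2]
grip_width: 0.0001
gripper_force: 2.2
clock: 4.02
position: [0.484, 0.0976, 0.0922]
eef_rot: [3.141, -0.002, -2.403]
contact_force: [-3.3, -3.1, 2.8]
grip_width: 0.0
gripper_force: 2.3
clock: 4.27
position: [0.4858, 0.0993, 0.0921]
eef_rot: [3.141, -0.0, -2.403]
contact_force: [-3.5, -0.4, 2.3]
grip_width: 0.0
gripper_force: 1.6
[0.48579268 0.09924136 0.09211726] [-2.8243966  -0.87336056  1.59360342]
```

View pics/t3.png

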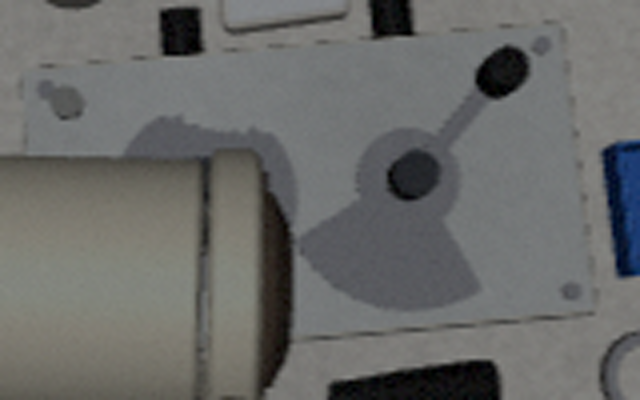

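The arm covers the isolator in this picture, and the selector (crank to 505,68) hasn't moved. The force readings show contact and that the paddle is turning, so I swing round the axle.

```bash
python3 -m handwheel '[{"dx":-0.0061,"dy":0.0007,"dz":0,"rx":0,"ry":0,"rz":1,"grip":0},{"dx":-0.0061,"dy":0.0008,"dz":0,"rx":0,"ry":0,"rz":1,"grip":0},{"dx":-0.0061,"dy":0.0008,"dz":0,"rx":0,"ry":0,"rz":1,"grip":0}]'
python3 -m handwheel '[{"dx":-0.0061,"dy":0.0009,"dz":0,"rx":0,"ry":0,"rz":1,"grip":0},{"dx":-0.0061,"dy":0.001,"dz":0,"rx":0,"ry":0,"rz":1,"grip":0},{"dx":-0.0061,"dy":0.001,"dz":0,"rx":0,"ry":0,"rz":1,"grip":0}]'
cat > w.py <<'E'
from h import *
A=np.array([.5375,.058])
s=state(); p=s['position']; f=s['contact_force']; yaw=s['eef_rot'][2]; d=p[:2]-A
n=np.array([np.cos(yaw),np.sin(yaw)]); u=np.array([n[1],-n[0]])
r=np.hypot(*d); a=np.degrees(np.arctan2(d[1],d[0])-np.arcsin(.0168/r))
print('clock %.2f'%s['clock'],'yaw %.1f'%(np.degrees(yaw)%360),'x(n) %.4f y(u) %.4f z %.4f'%(d@n,d@u,p[2]),'paddle a~%.1f iso~%.3f'%(a,np.radians(138.7-a)),'F n %.1f u %.1f z %.1f'%(f[:2]@n,f[:2]@u,f[2]))
E
python3 w.py
```

```text
clock: 4.57
position: [0.4982, 0.1123, 0.0917]
eef_rot: [3.14, -0.002, -2.723]
contact_force: [-5.7, 0.7, 2.5]
grip_width: 0.0003
gripper_force: 2.5
clock: 4.82
position: [0.5144, 0.1214, 0.0914]
eef_rot: [3.139, -0.003, -3.037]
contact_force: [-5.6, 2.7, 0.7]
grip_width: -0.0003
gripper_force: 2.6
clock 4.82 yaw 186.0 x(n) 0.0163 y(u) 0.0655 z 0.0914 paddle a~95.6 iso~0.753 F n 5.3 u 3.3 z 0.7
```

```bash
python3 -m handwheel '[{"dx":-0.0034,"dy":0.0008,"dz":0,"rx":0,"ry":0,"rz":0.5,"grip":0},{"dx":-0.0034,"dy":0.0008,"dz":0,"rx":0,"ry":0,"rz":0.5,"grip":0},{"dx":-0.0034,"dy":0.0008,"dz":0,"rx":0,"ry":0,"rz":0.5,"grip":0},{"dx":-0.0017,"dy":0.0004,"dz":0,"rx":0,"ry":0,"rz":0.25,"grip":0}]'; python3 w.py
python3 -m handwheel '[{"dx":-0.0011,"dy":0.0003,"dz":0,"rx":0,"ry":0,"rz":0.17,"grip":0},{"dx":-0.0011,"dy":0.0003,"dz":0,"rx":0,"ry":0,"rz":0.17,"grip":0}]'; python3 w.py
```

```text
clock: 5.15
position: [0.5265, 0.1249, 0.0914]
eef_rot: [3.139, -0.003, 3.066]
contact_force: [-4.6, 3.5, 1.6]
grip_width: -0.0001
gripper_force: 2.5
clock 5.15 yaw 175.7 x(n) 0.0160 y(u) 0.0659 z 0.0914 paddle a~85.0 iso~0.937 F n 4.9 u 3.1 z 1.6
clock: 5.32
position: [0.5286, 0.1254, 0.0914]
eef_rot: [3.139, -0.003, 3.032]
contact_force: [-4.9, 3.5, -0.7]
grip_width: -0.0002
gripper_force: 2.5
clock 5.32 yaw 173.7 x(n) 0.0162 y(u) 0.0660 z 0.0914 paddle a~83.2 iso~0.968 F n 5.2 u 2.9 z -0.7
```

The servo is stiff, at roughly 10–20 N/mm, so I creep with 0.7 mm rows. A force check after each row breaks the chain.

```bash
cat > chk.py <<'E'
import sys
exec(open('w.py').read()) if len(sys.argv)<3 else None
F=f[:2]@n
if F>float(sys.argv[1]): print('STOP'); sys.exit(1)
E
time ( python3 -m handwheel '[{"dx":-0.0007,"dy":0.0002,"dz":0,"rx":0,"ry":0,"rz":0.1,"grip":0}]' >/dev/null && python3 chk.py 8.5 &&
python3 -m handwheel '[{"dx":-0.0007,"dy":0.0001,"dz":0,"rx":0,"ry":0,"rz":0.1,"grip":0}]' >/dev/null && python3 chk.py 8.5 &&
python3 -m handwheel '[{"dx":-0.0007,"dy":0.0002,"dz":0,"rx":0,"ry":0,"rz":0.1,"grip":0}]' >/dev/null && python3 chk.py 8.5 &&
python3 -m handwheel '[{"dx":-0.0007,"dy":0.0001,"dz":0,"rx":0,"ry":0,"rz":0.1,"grip":0}]' >/dev/null && python3 chk.py 8.5 &&
python3 -m handwheel '[{"dx":-0.0007,"dy":0.0002,"dz":0,"rx":0,"ry":0,"rz":0.1,"grip":0}]' >/dev/null && python3 chk.py 8.5 &&
python3 -m handwheel '[{"dx":-0.0007,"dy":0.0001,"dz":0,"rx":0,"ry":0,"rz":0.1,"grip":0}]' >/dev/null && python3 chk.py 8.5 )
```

```text
clock 5.40 yaw 173.1 x(n) 0.0162 y(u) 0.0660 z 0.0915 paddle a~82.6 iso~0.979 F n 5.1 u 4.1 z -0.5
clock 5.48 yaw 172.5 x(n) 0.0162 y(u) 0.0660 z 0.0914 paddle a~82.0 iso~0.989 F n 5.5 u 3.5 z 0.4
clock 5.57 yaw 171.9 x(n) 0.0162 y(u) 0.0660 z 0.0914 paddle a~81.4 iso~1.000 F n 5.8 u 4.0 z -0.0
clock 5.65 yaw 171.3 x(n) 0.0162 y(u) 0.0659 z 0.0914 paddle a~80.8 iso~1.010 F n 4.8 u 4.1 z 0.2
clock 5.73 yaw 170.7 x(n) 0.0162 y(u) 0.0660 z 0.0914 paddle a~80.2 iso~1.020 F n 5.5 u 3.2 z -0.5
clock 5.82 yaw 170.1 x(n) 0.0162 y(u) 0.0660 z 0.0914 paddle a~79.6 iso~1.031 F n 5.0 u 3.7 z 1.0
real	0m6.212s
user	0m13.392s
sys	0m0.930s
```

Tracking is very clean, so I carry on with longer chains.

```bash
python3 -m handwheel '[{"dx":-0.0007,"dy":0.0002,"dz":0,"rx":0,"ry":0,"rz":0.1,"grip":0}]' >/dev/null && python3 chk.py 8.5 &&
python3 -m handwheel '[{"dx":-0.0007,"dy":0.0001,"dz":0,"rx":0,"ry":0,"rz":0.1,"grip":0}]' >/dev/null && python3 chk.py 8.5 &&
python3 -m handwheel '[{"dx":-0.0007,"dy":0.0002,"dz":0,"rx":0,"ry":0,"rz":0.1,"grip":0}]' >/dev/null && python3 chk.py 8.5 &&
python3 -m handwheel '[{"dx":-0.0007,"dy":0.0001,"dz":0,"rx":0,"ry":0,"rz":0.1,"grip":0}]' >/dev/null && python3 chk.py 8.5 &&
python3 -m handwheel '[{"dx":-0.0007,"dy":0.0002,"dz":0,"rx":0,"ry":0,"rz":0.1,"grip":0}]' >/dev/null && python3 chk.py 8.5 &&
python3 -m handwheel '[{"dx":-0.0007,"dy":0.0002,"dz":0,"rx":0,"ry":0,"rz":0.1,"grip":0}]' >/dev/null && python3 chk.py 8.5 &&
python3 -m handwheel '[{"dx":-0.0007,"dy":0.0001,"dz":0,"rx":0,"ry":0,"rz":0.1,"grip":0}]' >/dev/null && python3 chk.py 8.5 &&
python3 -m handwheel '[{"dx":-0.0007,"dy":0.0002,"dz":0,"rx":0,"ry":0,"rz":0.1,"grip":0}]' >/dev/null && python3 chk.py 8.5 &&
python3 -m handwheel '[{"dx":-0.0007,"dy":0.0001,"dz":0,"rx":0,"ry":0,"rz":0.1,"grip":0}]' >/dev/null && python3 chk.py 8.5 &&
python3 -m handwheel '[{"dx":-0.0007,"dy":0.0002,"dz":0,"rx":0,"ry":0,"rz":0.1,"grip":0}]' >/dev/null && python3 chk.py 8.5 &&
python3 -m handwheel '[{"dx":-0.0007,"dy":0.0002,"dz":0,"rx":0,"ry":0,"rz":0.1,"grip":0}]' >/dev/null && python3 chk.py 8.5 &&
python3 -m handwheel '[{"dx":-0.0007,"dy":0.0001,"dz":0,"rx":0,"ry":0,"rz":0.1,"grip":0}]' >/dev/null && python3 chk.py 8.5 &&
python3 -m handwheel '[{"dx":-0.0007,"dy":0.0002,"dz":0,"rx":0,"ry":0,"rz":0.1,"grip":0}]' >/dev/null && python3 chk.py 8.5 &&
python3 -m handwheel '[{"dx":-0.0007,"dy":0.0001,"dz":0,"rx":0,"ry":0,"rz":0.1,"grip":0}]' >/dev/null && python3 chk.py 8.5 &&
python3 -m handwheel '[{"dx":-0.0007,"dy":0.0002,"dz":0,"rx":0,"ry":0,"rz":0.1,"grip":0}]' >/dev/null && python3 chk.py 8.5 &&
python3 -m handwheel '[{"dx":-0.0007,"dy":0.0002,"dz":0,"rx":0,"ry":0,"rz":0.1,"grip":0}]' >/dev/null && python3 chk.py 8.5 &&
python3 -m handwheel '[{"dx":-0.0007,"dy":0.0001,"dz":0,"rx":0,"ry":0,"rz":0.1,"grip":0}]' >/dev/null && python3 chk.py 8.5 &&
python3 -m handwheel '[{"dx":-0.0007,"dy":0.0002,"dz":0,"rx":0,"ry":0,"rz":0.1,"grip":0}]' >/dev/null && python3 chk.py 8.5 &&
python3 -m handwheel '[{"dx":-0.0007,"dy":0.0001,"dz":0,"rx":0,"ry":0,"rz":0.1,"grip":0}]' >/dev/null && python3 chk.py 8.5 &&
python3 -m handwheel '[{"dx":-0.0007,"dy":0.0002,"dz":0,"rx":0,"ry":0,"rz":0.1,"grip":0}]' >/dev/null && python3 chk.py 8.5
```

```text
clock 5.90 yaw 169.5 x(n) 0.0162 y(u) 0.0660 z 0.0914 paddle a~79.0 iso~1.042 F n 4.7 u 3.3 z -0.5
clock 5.98 yaw 168.9 x(n) 0.0162 y(u) 0.0660 z 0.0914 paddle a~78.4 iso~1.052 F n 4.2 u 3.2 z 0.7
clock 6.07 yaw 168.3 x(n) 0.0162 y(u) 0.0660 z 0.0914 paddle a~77.8 iso~1.064 F n 5.5 u 4.0 z -0.1
clock 6.15 yaw 167.7 x(n) 0.0162 y(u) 0.0660 z 0.0914 paddle a~77.2 iso~1.074 F n 4.8 u 3.9 z 0.4
clock 6.23 yaw 167.1 x(n) 0.0162 y(u) 0.0660 z 0.0914 paddle a~76.6 iso~1.085 F n 4.8 u 4.3 z -0.9
clock 6.32 yaw 166.5 x(n) 0.0161 y(u) 0.0660 z 0.0914 paddle a~75.9 iso~1.095 F n 4.9 u 3.8 z -0.7
clock 6.40 yaw 165.9 x(n) 0.0161 y(u) 0.0660 z 0.0914 paddle a~75.3 iso~1.106 F n 5.6 u 3.0 z -2.1
clock 6.48 yaw 165.3 x(n) 0.0161 y(u) 0.0661 z 0.0914 paddle a~74.7 iso~1.117 F n 6.0 u 3.0 z -0.5
clock 6.57 yaw 164.7 x(n) 0.0161 y(u) 0.0660 z 0.0914 paddle a~74.1 iso~1.127 F n 4.7 u 3.4 z -0.6
clock 6.65 yaw 164.1 x(n) 0.0160 y(u) 0.0660 z 0.0914 paddle a~73.5 iso~1.138 F n 4.6 u 3.0 z -0.7
clock 6.73 yaw 163.5 x(n) 0.0160 y(u) 0.0660 z 0.0914 paddle a~72.8 iso~1.149 F n 4.7 u 3.5 z -0.4
clock 6.82 ya
[... 177 characters left out ...]
 z -0.9
clock 6.98 yaw 161.7 x(n) 0.0160 y(u) 0.0661 z 0.0914 paddle a~71.0 iso~1.181 F n 4.0 u 2.7 z -1.6
clock 7.07 yaw 161.1 x(n) 0.0160 y(u) 0.0661 z 0.0914 paddle a~70.4 iso~1.192 F n 5.2 u 3.9 z -0.1
clock 7.15 yaw 160.5 x(n) 0.0160 y(u) 0.0661 z 0.0914 paddle a~69.8 iso~1.202 F n 5.2 u 3.7 z -0.9
clock 7.23 yaw 159.9 x(n) 0.0159 y(u) 0.0661 z 0.0914 paddle a~69.2 iso~1.213 F n 4.8 u 2.4 z -0.2
clock 7.32 yaw 159.3 x(n) 0.0159 y(u) 0.0661 z 0.0914 paddle a~68.6 iso~1.224 F n 5.2 u 2.9 z -0.6
clock 7.40 yaw 158.7 x(n) 0.0159 y(u) 0.0661 z 0.0914 paddle a~67.9 iso~1.235 F n 4.3 u 4.5 z -0.2
clock 7.48 yaw 158.1 x(n) 0.0159 y(u) 0.0661 z 0.0914 paddle a~67.3 iso~1.245 F n 5.4 u 3.0 z -0.8
```

```bash
python3 -m handwheel '[{"dx":-0.0007,"dy":0.0002,"dz":0,"rx":0,"ry":0,"rz":0.1,"grip":0}]' >/dev/null && python3 chk.py 8.5 &&
python3 -m handwheel '[{"dx":-0.0007,"dy":0.0001,"dz":0,"rx":0,"ry":0,"rz":0.1,"grip":0}]' >/dev/null && python3 chk.py 8.5 &&
python3 -m handwheel '[{"dx":-0.0007,"dy":0.0002,"dz":0,"rx":0,"ry":0,"rz":0.1,"grip":0}]' >/dev/null && python3 chk.py 8.5 &&
python3 -m handwheel '[{"dx":-0.0007,"dy":0.0001,"dz":0,"rx":0,"ry":0,"rz":0.1,"grip":0}]' >/dev/null && python3 chk.py 8.5 &&
python3 -m handwheel '[{"dx":-0.0007,"dy":0.0002,"dz":0,"rx":0,"ry":0,"rz":0.1,"grip":0}]' >/dev/null && python3 chk.py 8.5 &&
python3 -m handwheel '[{"dx":-0.0007,"dy":0.0001,"dz":0,"rx":0,"ry":0,"rz":0.1,"grip":0}]' >/dev/null && python3 chk.py 8.5 &&
python3 -m handwheel '[{"dx":-0.0007,"dy":0.0002,"dz":0,"rx":0,"ry":0,"rz":0.1,"grip":0}]' >/dev/null && python3 chk.py 8.5 &&
python3 -m handwheel '[{"dx":-0.0007,"dy":0.0001,"dz":0,"rx":0,"ry":0,"rz":0.1,"grip":0}]' >/dev/null && python3 chk.py 8.5 &&
python3 -m handwheel '[{"dx":-0.0007,"dy":0.0002,"dz":0,"rx":0,"ry":0,"rz":0.1,"grip":0}]' >/dev/null && python3 chk.py 8.5 &&
python3 -m handwheel '[{"dx":-0.0007,"dy":0.0001,"dz":0,"rx":0,"ry":0,"rz":0.1,"grip":0}]' >/dev/null && python3 chk.py 8.5 &&
python3 -m handwheel '[{"dx":-0.0007,"dy":0.0002,"dz":0,"rx":0,"ry":0,"rz":0.1,"grip":0}]' >/dev/null && python3 chk.py 8.5 &&
python3 -m handwheel '[{"dx":-0.0007,"dy":0.0001,"dz":0,"rx":0,"ry":0,"rz":0.1,"grip":0}]' >/dev/null && python3 chk.py 8.5 &&
python3 -m handwheel '[{"dx":-0.0007,"dy":0.0002,"dz":0,"rx":0,"ry":0,"rz":0.1,"grip":0}]' >/dev/null && python3 chk.py 8.5 &&
python3 -m handwheel '[{"dx":-0.0007,"dy":0.0001,"dz":0,"rx":0,"ry":0,"rz":0.1,"grip":0}]' >/dev/null && python3 chk.py 8.5 &&
python3 -m handwheel '[{"dx":-0.0007,"dy":0.0002,"dz":0,"rx":0,"ry":0,"rz":0.1,"grip":0}]' >/dev/null && python3 chk.py 8.5 &&
python3 -m handwheel '[{"dx":-0.0007,"dy":0.0001,"dz":0,"rx":0,"ry":0,"rz":0.1,"grip":0}]' >/dev/null && python3 chk.py 8.5 &&
python3 -m handwheel '[{"dx":-0.0007,"dy":0.0002,"dz":0,"rx":0,"ry":0,"rz":0.1,"grip":0}]' >/dev/null && python3 chk.py 8.5 &&
python3 -m handwheel '[{"dx":-0.0007,"dy":0.0001,"dz":0,"rx":0,"ry":0,"rz":0.1,"grip":0}]' >/dev/null && python3 chk.py 8.5 &&
python3 -m handwheel '[{"dx":-0.0007,"dy":0.0002,"dz":0,"rx":0,"ry":0,"rz":0.1,"grip":0}]' >/dev/null && python3 chk.py 8.5 &&
python3 -m handwheel '[{"dx":-0.0007,"dy":0.0001,"dz":0,"rx":0,"ry":0,"rz":0.1,"grip":0}]' >/dev/null && python3 chk.py 8.5 &&
python3 -m handwheel '[{"dx":-0.0007,"dy":0.0002,"dz":0,"rx":0,"ry":0,"rz":0.1,"grip":0}]' >/dev/null && python3 chk.py 8.5 &&
python3 -m handwheel '[{"dx":-0.0007,"dy":0.0001,"dz":0,"rx":0,"ry":0,"rz":0.1,"grip":0}]' >/dev/null && python3 chk.py 8.5 &&
python3 -m handwheel '[{"dx":-0.0007,"dy":0.0002,"dz":0,"rx":0,"ry":0,"rz":0.1,"grip":0}]' >/dev/null && python3 chk.py 8.5 &&
python3 -m handwheel '[{"dx":-0.0007,"dy":0.0001,"dz":0,"rx":0,"ry":0,"rz":0.1,"grip":0}]' >/dev/null && python3 chk.py 8.5
```

```text
clock 7.57 yaw 157.5 x(n) 0.0159 y(u) 0.0662 z 0.0914 paddle a~66.7 iso~1.256 F n 4.8 u 3.7 z -0.9
clock 7.65 yaw 156.9 x(n) 0.0159 y(u) 0.0662 z 0.0914 paddle a~66.1 iso~1.267 F n 5.4 u 4.6 z -0.4
clock 7.73 yaw 156.3 x(n) 0.0158 y(u) 0.0662 z 0.0914 paddle a~65.5 iso~1.278 F n 4.9 u 3.2 z -1.5
clock 7.82 yaw 155.7 x(n) 0.0158 y(u) 0.0662 z 0.0914 paddle a~64.9 iso~1.289 F n 4.7 u 2.8 z -1.5
clock 7.90 yaw 155.1 x(n) 0.0158 y(u) 0.0662 z 0.0914 paddle a~64.3 iso~1.299 F n 5.0 u 3.2 z -1.6
clock 7.98 yaw 154.5 x(n) 0.0158 y(u) 0.0662 z 0.0914 paddle a~63.6 iso~1.310 F n 4.8 u 3.0 z -1.9
clock 8.07 yaw 153.9 x(n) 0.0158 y(u) 0.0662 z 0.0914 paddle a~63.0 iso~1.320 F n 4.3 u 3.8 z -1.8
clock 8.15 yaw 153.3 x(n) 0.0158 y(u) 0.0662 z 0.0914 paddle a~62.4 iso~1.331 F n 3.8 u 3.7 z -1.9
clock 8.23 yaw 152.7 x(n) 0.0157 y(u) 0.0662 z 0.0914 paddle a~61.8 iso~1.343 F n 5.1 u 3.5 z -2.2
clock 8.32 yaw 152.1 x(n) 0.0157 y(u) 0.0662 z 0.0914 paddle a~61.2 iso~1.353 F n 4.9 u 3.4 z -0.7
clock 8.40 yaw 151.5 x(n) 0.0157 y(u) 0.0662 z 0.0914 paddle a~60.5 iso~1.364 F n 4.4 u 2.9 z -2.0
clock 8.48 
[... 575 characters left out ...]
 z -0.9
clock 8.98 yaw 147.3 x(n) 0.0156 y(u) 0.0662 z 0.0914 paddle a~56.3 iso~1.438 F n 4.3 u 3.3 z -1.8
clock 9.07 yaw 146.7 x(n) 0.0155 y(u) 0.0662 z 0.0914 paddle a~55.6 iso~1.450 F n 4.5 u 3.8 z -0.9
clock 9.15 yaw 146.1 x(n) 0.0155 y(u) 0.0662 z 0.0914 paddle a~55.0 iso~1.460 F n 5.3 u 3.8 z -2.9
clock 9.23 yaw 145.5 x(n) 0.0155 y(u) 0.0662 z 0.0914 paddle a~54.4 iso~1.471 F n 6.0 u 4.2 z -2.6
clock 9.32 yaw 144.9 x(n) 0.0155 y(u) 0.0662 z 0.0914 paddle a~53.8 iso~1.481 F n 4.8 u 3.4 z -1.1
clock 9.40 yaw 144.3 x(n) 0.0155 y(u) 0.0663 z 0.0915 paddle a~53.2 iso~1.493 F n 4.8 u 4.2 z -1.9
clock 9.48 yaw 143.7 x(n) 0.0155 y(u) 0.0663 z 0.0915 paddle a~52.6 iso~1.503 F n 4.3 u 3.5 z -1.8
```

```bash
python3 -m handwheel '[{"dx":-0.0007,"dy":0.0002,"dz":0,"rx":0,"ry":0,"rz":0.11,"grip":0}]' >/dev/null && python3 chk.py 8.5 &&
python3 -m handwheel '[{"dx":-0.0007,"dy":0.0001,"dz":0,"rx":0,"ry":0,"rz":0.11,"grip":0}]' >/dev/null && python3 chk.py 8.5 &&
python3 -m handwheel '[{"dx":-0.0007,"dy":0.0002,"dz":0,"rx":0,"ry":0,"rz":0.11,"grip":0}]' >/dev/null && python3 chk.py 8.5 &&
python3 -m handwheel '[{"dx":-0.0007,"dy":0.0001,"dz":0,"rx":0,"ry":0,"rz":0.11,"grip":0}]' >/dev/null && python3 chk.py 8.5 &&
python3 -m handwheel '[{"dx":-0.0007,"dy":0.0002,"dz":0,"rx":0,"ry":0,"rz":0.11,"grip":0}]' >/dev/null && python3 chk.py 8.5 &&
python3 -m handwheel '[{"dx":-0.0007,"dy":0.0001,"dz":0,"rx":0,"ry":0,"rz":0.11,"grip":0}]' >/dev/null && python3 chk.py 8.5 &&
python3 -m handwheel '[{"dx":-0.0007,"dy":0.0002,"dz":0,"rx":0,"ry":0,"rz":0.11,"grip":0}]' >/dev/null && python3 chk.py 8.5 &&
python3 -m handwheel '[{"dx":-0.0007,"dy":0.0001,"dz":0,"rx":0,"ry":0,"rz":0.11,"grip":0}]' >/dev/null && python3 chk.py 8.5 &&
python3 -m handwheel '[{"dx":-0.0007,"dy":0.0002,"dz":0,"rx":0,"ry":0,"rz":0.11,"grip":0}]' >/dev/null && python3 chk.py 8.5 &&
python3 -m handwheel '[{"dx":-0.0007,"dy":0.0001,"dz":0,"rx":0,"ry":0,"rz":0.11,"grip":0}]' >/dev/null && python3 chk.py 8.5 &&
python3 -m handwheel '[{"dx":-0.0007,"dy":0.0002,"dz":0,"rx":0,"ry":0,"rz":0.11,"grip":0}]' >/dev/null && python3 chk.py 8.5 &&
python3 -m handwheel '[{"dx":-0.0007,"dy":0.0001,"dz":0,"rx":0,"ry":0,"rz":0.11,"grip":0}]' >/dev/null && python3 chk.py 8.5 &&
python3 -m handwheel '[{"dx":-0.0007,"dy":0.0002,"dz":0,"rx":0,"ry":0,"rz":0.11,"grip":0}]' >/dev/null && python3 chk.py 8.5 &&
python3 -m handwheel '[{"dx":-0.0007,"dy":0.0001,"dz":0,"rx":0,"ry":0,"rz":0.11,"grip":0}]' >/dev/null && python3 chk.py 8.5 &&
python3 -m handwheel '[{"dx":-0.0007,"dy":0.0002,"dz":0,"rx":0,"ry":0,"rz":0.11,"grip":0}]' >/dev/null && python3 chk.py 8.5 &&
python3 -m handwheel '[{"dx":-0.0007,"dy":0.0001,"dz":0,"rx":0,"ry":0,"rz":0.11,"grip":0}]' >/dev/null && python3 chk.py 8.5 &&
python3 -m handwheel '[{"dx":-0.0007,"dy":0.0002,"dz":0,"rx":0,"ry":0,"rz":0.11,"grip":0}]' >/dev/null && python3 chk.py 8.5 &&
python3 -m handwheel '[{"dx":-0.0007,"dy":0.0001,"dz":0,"rx":0,"ry":0,"rz":0.11,"grip":0}]' >/dev/null && python3 chk.py 8.5 &&
python3 -m handwheel '[{"dx":-0.0007,"dy":0.0002,"dz":0,"rx":0,"ry":0,"rz":0.11,"grip":0}]' >/dev/null && python3 chk.py 8.5 &&
python3 -m handwheel '[{"dx":-0.0007,"dy":0.0001,"dz":0,"rx":0,"ry":0,"rz":0.11,"grip":0}]' >/dev/null && python3 chk.py 8.5 &&
python3 -m handwheel '[{"dx":-0.0007,"dy":0.0002,"dz":0,"rx":0,"ry":0,"rz":0.11,"grip":0}]' >/dev/null && python3 chk.py 8.5 &&
python3 -m handwheel '[{"dx":-0.0007,"dy":0.0001,"dz":0,"rx":0,"ry":0,"rz":0.11,"grip":0}]' >/dev/null && python3 chk.py 8.5 &&
python3 -m handwheel '[{"dx":-0.0007,"dy":0.0002,"dz":0,"rx":0,"ry":0,"rz":0.11,"grip":0}]' >/dev/null && python3 chk.py 8.5 &&
python3 -m handwheel '[{"dx":-0.0007,"dy":0.0001,"dz":0,"rx":0,"ry":0,"rz":0.11,"grip":0}]' >/dev/null && python3 chk.py 8.5
```

```text
clock 9.57 yaw 143.1 x(n) 0.0158 y(u) 0.0662 z 0.0914 paddle a~52.2 iso~1.510 F n 6.0 u 3.2 z -1.0
clock 9.65 yaw 142.4 x(n) 0.0162 y(u) 0.0662 z 0.0914 paddle a~51.9 iso~1.515 F n 7.1 u 4.5 z 0.2
clock 9.73 yaw 141.7 x(n) 0.0167 y(u) 0.0662 z 0.0914 paddle a~51.6 iso~1.520 F n 9.4 u 3.1 z 1.9
STOP
```

The lever lags the command and the force is rising, so this looks like the stop at about 1.51. Two more small rows should confirm it.

```bash
python3 -m handwheel '[{"dx":-0.0005,"dy":0.0,"dz":0,"rx":0,"ry":0,"rz":0,"grip":0}]' >/dev/null && python3 chk.py 12.5 &&
python3 -m handwheel '[{"dx":-0.0005,"dy":0.0,"dz":0,"rx":0,"ry":0,"rz":0,"grip":0}]' >/dev/null && python3 chk.py 12.5 &&
python3 -m handwheel '[{"dx":0,"dy":0.0,"dz":0,"rx":0,"ry":0,"rz":0,"grip":0}]' >/dev/null && python3 chk.py 12.5 &&
python3 -m handwheel '[{"dx":0,"dy":0.0,"dz":0,"rx":0,"ry":0,"rz":0,"grip":0}]' >/dev/null && python3 chk.py 12.5
```

```text
clock 9.82 yaw 141.7 x(n) 0.0165 y(u) 0.0662 z 0.0914 paddle a~51.5 iso~1.523 F n 10.9 u 3.6 z 1.5
clock 9.90 yaw 141.8 x(n) 0.0163 y(u) 0.0662 z 0.0914 paddle a~51.3 iso~1.525 F n 11.0 u 3.9 z 3.3
clock 9.98 yaw 141.8 x(n) 0.0163 y(u) 0.0662 z 0.0914 paddle a~51.3 iso~1.525 F n 10.9 u 3.2 z 1.4
clock 10.07 yaw 141.8 x(n) 0.0163 y(u) 0.0662 z 0.0914 paddle a~51.3 iso~1.525 F n 10.5 u 3.1 z 2.3
```

The paddle holds at 11 N without moving, against about 5 N while turning, so it is home at its stop. I back off, rise, and move over behind the selector knob.

```bash
python3 -m handwheel '[{"dx":0.004,"dy":0,"dz":0,"rx":0,"ry":0,"rz":0,"grip":0},{"dx":0.008,"dy":0,"dz":0,"rx":0,"ry":0,"rz":0,"grip":0},{"dx":0.008,"dy":0,"dz":0,"rx":0,"ry":0,"rz":0,"grip":0},{"dx":0,"dy":0,"dz":-0.027,"rx":0,"ry":0,"rz":0,"grip":0},{"dx":0,"dy":0,"dz":-0.027,"rx":0,"ry":0,"rz":0,"grip":0},{"dx":0,"dy":0,"dz":-0.027,"rx":0,"ry":0,"rz":0,"grip":0},{"dx":0,"dy":0,"dz":-0.027,"rx":0,"ry":0,"rz":0,"grip":0},{"dx":0,"dy":0,"dz":0,"rx":0,"ry":0,"rz":0,"grip":0}]' | head -3
python3 -m handwheel '[{"dx":-0.0252,"dy":-0.0158,"dz":0,"rx":0,"ry":0,"rz":0,"grip":0},{"dx":-0.0252,"dy":-0.0158,"dz":0,"rx":0,"ry":0,"rz":0,"grip":0},{"dx":-0.0252,"dy":-0.0158,"dz":0,"rx":0,"ry":0,"rz":0,"grip":0},{"dx":-0.0252,"dy":-0.0158,"dz":0,"rx":0,"ry":0,"rz":0,"grip":0},{"dx":-0.0252,"dy":-0.0158,"dz":0,"rx":0,"ry":0,"rz":0,"grip":0},{"dx":-0.0252,"dy":-0.0158,"dz":0,"rx":0,"ry":0,"rz":0,"grip":0},{"dx":-0.0252,"dy":-0.0158,"dz":0,"rx":0,"ry":0,"rz":0,"grip":0}]' | head -3
python3 -m handwheel '[{"dx":0,"dy":0,"dz":0,"rx":0,"ry":0,"rz":1,"grip":0},{"dx":0,"dy":0,"dz":0,"rx":0,"ry":0,"rz":1,"grip":0},{"dx":0,"dy":0,"dz":0,"rx":0,"ry":0,"rz":1,"grip":0},{"dx":0,"dy":0,"dz":0,"rx":0,"ry":0,"rz":1,"grip":0},{"dx":0,"dy":0,"dz":0,"rx":0,"ry":0,"rz":1,"grip":0},{"dx":0,"dy":0,"dz":0,"rx":0,"ry":0,"rz":1,"grip":0},{"dx":0,"dy":0,"dz":0,"rx":0,"ry":0,"rz":1,"grip":0},{"dx":0,"dy":0,"dz":0,"rx":0,"ry":0,"rz":1,"grip":0}]' | head -3
python3 -m handwheel '[{"dx":0,"dy":0,"dz":0,"rx":0,"ry":0,"rz":1,"grip":0},{"dx":0,"dy":0,"dz":0,"rx":0,"ry":0,"rz":1,"grip":0},{"dx":0,"dy":0,"dz":0,"rx":0,"ry":0,"rz":1,"grip":0},{"dx":0,"dy":0,"dz":0,"rx":0,"ry":0,"rz":1,"grip":0},{"dx":0,"dy":0,"dz":0,"rx":0,"ry":0,"rz":1,"grip":0},{"dx":0,"dy":0,"dz":0,"rx":0,"ry":0,"rz":1,"grip":0},{"dx":0,"dy":0,"dz":0,"rx":0,"ry":0,"rz":1,"grip":0},{"dx":0,"dy":0,"dz":0,"rx":0,"ry":0,"rz":0.35,"grip":0}]'
sed -e 's/\[.5375,.058\]/[.5445,-.052]/;s/.0168/.0185/;s/138.7-a/-41.3-a/;s/iso~/sel~/' w.py > w2.py; sed 's/w.py/w2.py/' chk.py > chk2.py; python3 w2.py
python3 - <<'E'
from h import *
print(state()['joints'])
c=read_camera("top"); cv2.imwrite("pics/t4.png",cv2.resize(c["img"][178:278,225:385],None,fx=4,fy=4,interpolation=2))
s=read_camera("side"); cv2.imwrite("pics/s4.png",cv2.resize(s["img"][150:340,180:400],None,fx=3,fy=3,interpolation=2))
E
```

```text
clock: 10.73
position: [0.5554, 0.1299, 0.2073]
eef_rot: [3.134, 0.01, 2.475]
clock: 11.32
position: [0.6222, -0.0677, 0.2]
eef_rot: [3.141, 0.0, 2.474]
clock: 11.98
position: [0.6219, -0.0662, 0.2]
eef_rot: [3.141, 0.0, 1.632]
clock: 12.65
position: [0.6219, -0.0662, 0.2]
eef_rot: [3.141, -0.0, 0.862]
contact_force: [-0.0, -0.0, -0.1]
grip_width: 0.0002
gripper_force: 0.0
clock 12.65 yaw 49.4 x(n) 0.0396 y(u) 0.0680 z 0.2000 paddle a~-24.0 sel~-0.302 F n -0.0 u -0.0 z -0.1
[-2.98990399e-01  3.09754326e-01  1.48135966e+00  3.49569626e-05
  1.35001357e+00  4.09396484e-01]
```

View pics/s4.png

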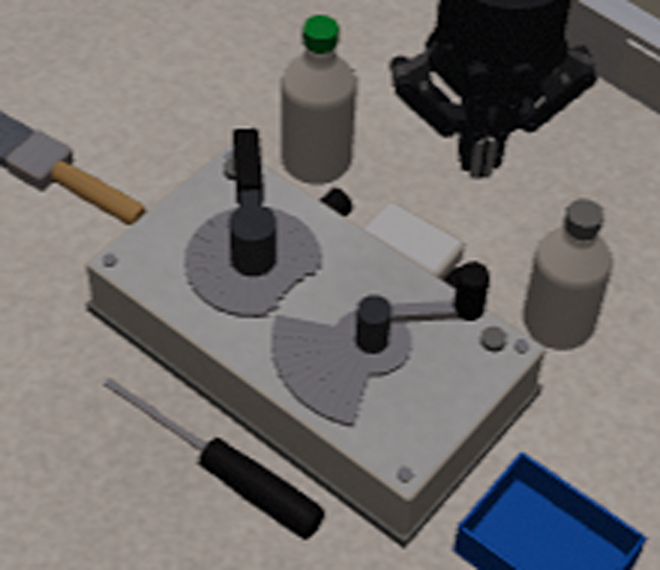

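The side view shows the isolator paddle pointing away (245,160), with its disc notch facing the selector sector (300,290). The selector knob is at (470,290), nothing else has moved, and the gripper is poised above and behind the knob. I descend and approach.

```bash
python3 -m handwheel '[{"dx":0,"dy":-0.003,"dz":0.015,"rx":0,"ry":0,"rz":0,"grip":0},{"dx":0,"dy":0,"dz":0.016,"rx":0,"ry":0,"rz":0,"grip":0},{"dx":0,"dy":0,"dz":0.016,"rx":0,"ry":0,"rz":0,"grip":0},{"dx":0,"dy":0,"dz":0.016,"rx":0,"ry":0,"rz":0,"grip":0},{"dx":0,"dy":0,"dz":0.015,"rx":0,"ry":0,"rz":0,"grip":0},{"dx":0,"dy":0,"dz":0.01,"rx":0,"ry":0,"rz":0,"grip":0},{"dx":0,"dy":0,"dz":0,"rx":0,"ry":0,"rz":0,"grip":0}]'>/dev/null; python3 w2.py
python3 -m handwheel '[{"dx":-0.004,"dy":0,"dz":0,"rx":0,"ry":0,"rz":0,"grip":0},{"dx":-0.004,"dy":0,"dz":0,"rx":0,"ry":0,"rz":0,"grip":0},{"dx":-0.003,"dy":0,"dz":0,"rx":0,"ry":0,"rz":0,"grip":0},{"dx":-0.002,"dy":0,"dz":0,"rx":0,"ry":0,"rz":0,"grip":0}]' >/dev/null && python3 chk2.py 7 &&
python3 -m handwheel '[{"dx":-0.0015,"dy":0,"dz":0,"rx":0,"ry":0,"rz":0,"grip":0}]' >/dev/null && python3 chk2.py 7 &&
python3 -m handwheel '[{"dx":-0.0015,"dy":0,"dz":0,"rx":0,"ry":0,"rz":0,"grip":0}]' >/dev/null && python3 chk2.py 7 &&
python3 -m handwheel '[{"dx":-0.0015,"dy":0,"dz":0,"rx":0,"ry":0,"rz":0,"grip":0}]' >/dev/null && python3 chk2.py 7 &&
python3 -m handwheel '[{"dx":-0.0015,"dy":0,"dz":0,"rx":0,"ry":0,"rz":0,"grip":0}]' >/dev/null && python3 chk2.py 7 &&
python3 -m handwheel '[{"dx":-0.0015,"dy":0,"dz":0,"rx":0,"ry":0,"rz":0,"grip":0}]' >/dev/null && python3 chk2.py 7
```

```text
clock 13.33 yaw 49.7 x(n) 0.0383 y(u) 0.0637 z 0.1094 paddle a~-23.7 sel~-0.308 F n 0.3 u -0.4 z -0.0
clock 13.67 yaw 49.7 x(n) 0.0258 y(u) 0.0662 z 0.1135 paddle a~-34.1 sel~-0.126 F n 0.5 u -0.6 z -0.0
clock 13.75 yaw 49.7 x(n) 0.0244 y(u) 0.0660 z 0.1132 paddle a~-35.3 sel~-0.105 F n 3.5 u 0.8 z 0.7
clock 13.83 yaw 49.7 x(n) 0.0238 y(u) 0.0661 z 0.1133 paddle a~-35.8 sel~-0.096 F n 4.4 u 1.0 z 0.6
clock 13.92 yaw 49.7 x(n) 0.0224 y(u) 0.0663 z 0.1132 paddle a~-36.9 sel~-0.076 F n 4.2 u 1.6 z 2.1
clock 14.00 yaw 49.7 x(n) 0.0208 y(u) 0.0664 z 0.1132 paddle a~-38.3 sel~-0.052 F n 3.3 u 2.5 z 2.0
clock 14.08 yaw 49.7 x(n) 0.0191 y(u) 0.0664 z 0.1131 paddle a~-39.8 sel~-0.026 F n 4.6 u 1.9 z 0.1
```

```bash
sed -i 's/.0185/.0238/' w2.py
python3 -m handwheel '[{"dx":-0.0007,"dy":0.0002,"dz":0,"rx":0,"ry":0,"rz":0.2,"grip":0}]' >/dev/null && python3 chk2.py 7.5 &&
python3 -m handwheel '[{"dx":-0.0007,"dy":0.0002,"dz":0,"rx":0,"ry":0,"rz":0.2,"grip":0}]' >/dev/null && python3 chk2.py 7.5 &&
python3 -m handwheel '[{"dx":-0.0007,"dy":0.0002,"dz":0,"rx":0,"ry":0,"rz":0.2,"grip":0}]' >/dev/null && python3 chk2.py 7.5 &&
python3 -m handwheel '[{"dx":-0.0007,"dy":0.0002,"dz":0,"rx":0,"ry":0,"rz":0.2,"grip":0}]' >/dev/null && python3 chk2.py 7.5 &&
python3 -m handwheel '[{"dx":-0.0007,"dy":0.0002,"dz":0,"rx":0,"ry":0,"rz":0.2,"grip":0}]' >/dev/null && python3 chk2.py 7.5 &&
python3 -m handwheel '[{"dx":-0.0007,"dy":0.0002,"dz":0,"rx":0,"ry":0,"rz":0.2,"grip":0}]' >/dev/null && python3 chk2.py 7.5 &&
python3 -m handwheel '[{"dx":-0.0007,"dy":0.0002,"dz":0,"rx":0,"ry":0,"rz":0.2,"grip":0}]' >/dev/null && python3 chk2.py 7.5 &&
python3 -m handwheel '[{"dx":-0.0007,"dy":0.0002,"dz":0,"rx":0,"ry":0,"rz":0.2,"grip":0}]' >/dev/null && python3 chk2.py 7.5 &&
python3 -m handwheel '[{"dx":-0.0007,"dy":0.0002,"dz":0,"rx":0,"ry":0,"rz":0.2,"grip":0}]' >/dev/null && python3 chk2.py 7.5 &&
python3 -m handwheel '[{"dx":-0.0007,"dy":0.0002,"dz":0,"rx":0,"ry":0,"rz":0.2,"grip":0}]' >/dev/null && python3 chk2.py 7.5 &&
python3 -m handwheel '[{"dx":-0.0007,"dy":0.0002,"dz":0,"rx":0,"ry":0,"rz":0.1,"grip":0}]' >/dev/null && python3 chk2.py 7.5 &&
python3 -m handwheel '[{"dx":-0.0007,"dy":0.0002,"dz":0,"rx":0,"ry":0,"rz":0.1,"grip":0}]' >/dev/null && python3 chk2.py 7.5 &&
python3 -m handwheel '[{"dx":-0.0007,"dy":0.0002,"dz":0,"rx":0,"ry":0,"rz":0.1,"grip":0}]' >/dev/null && python3 chk2.py 7.5 &&
python3 -m handwheel '[{"dx":-0.0007,"dy":0.0002,"dz":0,"rx":0,"ry":0,"rz":0.1,"grip":0}]' >/dev/null && python3 chk2.py 7.5
```

```text
clock 14.17 yaw 48.4 x(n) 0.0195 y(u) 0.0659 z 0.1129 paddle a~-45.3 sel~0.070 F n 3.5 u 2.1 z 1.7
clock 14.25 yaw 47.2 x(n) 0.0202 y(u) 0.0655 z 0.1127 paddle a~-46.0 sel~0.082 F n 3.1 u 2.4 z 1.5
clock 14.33 yaw 46.0 x(n) 0.0208 y(u) 0.0651 z 0.1125 paddle a~-46.7 sel~0.094 F n 3.7 u 2.2 z 2.1
clock 14.42 yaw 44.8 x(n) 0.0214 y(u) 0.0648 z 0.1124 paddle a~-47.4 sel~0.106 F n 4.2 u 3.2 z 1.9
clock 14.50 yaw 43.6 x(n) 0.0220 y(u) 0.0645 z 0.1124 paddle a~-48.0 sel~0.117 F n 4.0 u 1.8 z 2.2
clock 14.58 yaw 42.4 x(n) 0.0227 y(u) 0.0643 z 0.1124 paddle a~-48.7 sel~0.128 F n 4.4 u 2.2 z 2.1
clock 14.67 yaw 41.2 x(n) 0.0233 y(u) 0.0641 z 0.1124 paddle a~-49.3 sel~0.140 F n 4.0 u 1.5 z 1.9
clock 14.75 yaw 40.0 x(n) 0.0239 y(u) 0.0638 z 0.1124 paddle a~-50.0 sel~0.151 F n 4.5 u 2.0 z 2.4
clock 14.83 yaw 38.8 x(n) 0.0245 y(u) 0.0634 z 0.1123 paddle a~-50.6 sel~0.163 F n 4.0 u 2.7 z 1.1
clock 14.92 yaw 37.6 x(n) 0.0251 y(u) 0.0631 z 0.1123 paddle a~-51.2 sel~0.173 F n 4.2 u 2.5 z 1.5
clock 15.00 yaw 37.0 x(n) 0.0251 y(u) 0.0630 z 0.1123 paddle a~-51.9 sel~0.185 F n 4.6 u 2.5 z 1.3
clock 15.08 yaw 36.4 x(n) 0.0250 y(u) 0.0630 z 0.1123 paddle a~-52.5 sel~0.196 F n 4.0 u 2.9 z 1.0
clock 15.17 yaw 35.8 x(n) 0.0250 y(u) 0.0630 z 0.1123 paddle a~-53.1 sel~0.207 F n 3.6 u 2.4 z 0.5
clock 15.25 yaw 35.2 x(n) 0.0249 y(u) 0.0629 z 0.1123 paddle a~-53.8 sel~0.218 F n 4.0 u 2.0 z 1.0
```

The selector is past the interlock with steady friction force. Now larger steps, still checked.

```bash
python3 -m handwheel '[{"dx":-0.0016,"dy":0.0006,"dz":0,"rx":0,"ry":0,"rz":0.25,"grip":0}]' >/dev/null && python3 chk2.py 7.5 &&
python3 -m handwheel '[{"dx":-0.0016,"dy":0.0006,"dz":0,"rx":0,"ry":0,"rz":0.25,"grip":0}]' >/dev/null && python3 chk2.py 7.5 &&
python3 -m handwheel '[{"dx":-0.0016,"dy":0.0006,"dz":0,"rx":0,"ry":0,"rz":0.25,"grip":0}]' >/dev/null && python3 chk2.py 7.5 &&
python3 -m handwheel '[{"dx":-0.0033,"dy":0.0012,"dz":0,"rx":0,"ry":0,"rz":0.5,"grip":0}]' >/dev/null && python3 chk2.py 8 &&
python3 -m handwheel '[{"dx":-0.0033,"dy":0.0012,"dz":0,"rx":0,"ry":0,"rz":0.5,"grip":0}]' >/dev/null && python3 chk2.py 8 &&
python3 -m handwheel '[{"dx":-0.0033,"dy":0.0012,"dz":0,"rx":0,"ry":0,"rz":0.5,"grip":0}]' >/dev/null && python3 chk2.py 8 &&
python3 -m handwheel '[{"dx":-0.0033,"dy":0.0012,"dz":0,"rx":0,"ry":0,"rz":0.5,"grip":0}]' >/dev/null && python3 chk2.py 8 &&
python3 -m handwheel '[{"dx":-0.0033,"dy":0.0012,"dz":0,"rx":0,"ry":0,"rz":0.5,"grip":0}]' >/dev/null && python3 chk2.py 8 &&
python3 -m handwheel '[{"dx":-0.0033,"dy":0.0012,"dz":0,"rx":0,"ry":0,"rz":0.5,"grip":0}]' >/dev/null && python3 chk2.py 8 &&
python3 -m handwheel '[{"dx":-0.0033,"dy":0.0012,"dz":0,"rx":0,"ry":0,"rz":0.5,"grip":0}]' >/dev/null && python3 chk2.py 8 &&
python3 -m handwheel '[{"dx":-0.0033,"dy":0.0012,"dz":0,"rx":0,"ry":0,"rz":0.5,"grip":0}]' >/dev/null && python3 chk2.py 8
```

```text
clock 15.33 yaw 33.7 x(n) 0.0250 y(u) 0.0628 z 0.1123 paddle a~-55.2 sel~0.242 F n 4.8 u 2.5 z 2.2
clock 15.42 yaw 32.2 x(n) 0.0250 y(u) 0.0627 z 0.1123 paddle a~-56.7 sel~0.269 F n 4.4 u 2.3 z 1.6
clock 15.50 yaw 30.6 x(n) 0.0250 y(u) 0.0626 z 0.1123 paddle a~-58.2 sel~0.296 F n 4.8 u 1.9 z 1.6
clock 15.58 yaw 27.6 x(n) 0.0252 y(u) 0.0624 z 0.1123 paddle a~-61.1 sel~0.346 F n 4.7 u 0.6 z 3.3
clock 15.67 yaw 24.6 x(n) 0.0251 y(u) 0.0623 z 0.1123 paddle a~-64.3 sel~0.401 F n 3.7 u -0.0 z 2.4
clock 15.75 yaw 21.6 x(n) 0.0250 y(u) 0.0621 z 0.1122 paddle a~-67.4 sel~0.455 F n 2.2 u -1.2 z 1.7
clock 15.83 yaw 18.6 x(n) 0.0249 y(u) 0.0619 z 0.1122 paddle a~-70.4 sel~0.509 F n 3.7 u -1.2 z 2.2
clock 15.92 yaw 15.6 x(n) 0.0248 y(u) 0.0619 z 0.1121 paddle a~-73.5 sel~0.562 F n 4.2 u -2.0 z 2.0
clock 16.00 yaw 12.6 x(n) 0.0247 y(u) 0.0618 z 0.1120 paddle a~-76.6 sel~0.616 F n 4.2 u -1.7 z 2.2
clock 16.08 yaw 9.6 x(n) 0.0246 y(u) 0.0617 z 0.1120 paddle a~-79.7 sel~0.670 F n 3.8 u -2.3 z 2.3
clock 16.17 yaw 6.6 x(n) 0.0245 y(u) 0.0616 z 0.1118 paddle a~-82.8 sel~0.724 F n 3.4 u -2.4 z 1.4
```

```bash
python3 -m handwheel '[{"dx":-0.0033,"dy":0.0014,"dz":0,"rx":0,"ry":0,"rz":0.5,"grip":0}]' >/dev/null && python3 chk2.py 8 &&
python3 -m handwheel '[{"dx":-0.0033,"dy":0.0014,"dz":0,"rx":0,"ry":0,"rz":0.5,"grip":0}]' >/dev/null && python3 chk2.py 8 &&
python3 -m handwheel '[{"dx":-0.0033,"dy":0.0014,"dz":0,"rx":0,"ry":0,"rz":0.5,"grip":0}]' >/dev/null && python3 chk2.py 8 &&
python3 -m handwheel '[{"dx":-0.0033,"dy":0.0014,"dz":0,"rx":0,"ry":0,"rz":0.5,"grip":0}]' >/dev/null && python3 chk2.py 8 &&
python3 -m handwheel '[{"dx":-0.0033,"dy":0.0014,"dz":0,"rx":0,"ry":0,"rz":0.5,"grip":0}]' >/dev/null && python3 chk2.py 8 &&
python3 -m handwheel '[{"dx":-0.0033,"dy":0.0014,"dz":0,"rx":0,"ry":0,"rz":0.5,"grip":0}]' >/dev/null && python3 chk2.py 8 &&
python3 -m handwheel '[{"dx":-0.0033,"dy":0.0014,"dz":0,"rx":0,"ry":0,"rz":0.5,"grip":0}]' >/dev/null && python3 chk2.py 8 &&
python3 -m handwheel '[{"dx":-0.0033,"dy":0.0014,"dz":0,"rx":0,"ry":0,"rz":0.5,"grip":0}]' >/dev/null && python3 chk2.py 8 &&
python3 -m handwheel '[{"dx":-0.0033,"dy":0.0013,"dz":0,"rx":0,"ry":0,"rz":0.5,"grip":0}]' >/dev/null && python3 chk2.py 8 &&
python3 -m handwheel '[{"dx":-0.0016,"dy":0.0006,"dz":0,"rx":0,"ry":0,"rz":0.25,"grip":0}]' >/dev/null && python3 chk2.py 8 &&
python3 -m handwheel '[{"dx":-0.0011,"dy":0.0004,"dz":0,"rx":0,"ry":0,"rz":0.17,"grip":0}]' >/dev/null && python3 chk2.py 8 &&
python3 -m handwheel '[{"dx":-0.0011,"dy":0.0004,"dz":0,"rx":0,"ry":0,"rz":0.17,"grip":0}]' >/dev/null && python3 chk2.py 8 &&
python3 -m handwheel '[{"dx":-0.0011,"dy":0.0004,"dz":0,"rx":0,"ry":0,"rz":0.17,"grip":0}]' >/dev/null && python3 chk2.py 8 &&
python3 -m handwheel '[{"dx":-0.0011,"dy":0.0004,"dz":0,"rx":0,"ry":0,"rz":0.17,"grip":0}]' >/dev/null && python3 chk2.py 8 &&
python3 -m handwheel '[{"dx":-0.0007,"dy":0.0003,"dz":0,"rx":0,"ry":0,"rz":0.1,"grip":0}]' >/dev/null && python3 chk2.py 8
```

```text
clock 16.25 yaw 3.6 x(n) 0.0244 y(u) 0.0618 z 0.1117 paddle a~-85.8 sel~0.777 F n 3.2 u -2.3 z 0.5
clock 16.33 yaw 0.6 x(n) 0.0244 y(u) 0.0620 z 0.1116 paddle a~-88.9 sel~0.831 F n 3.7 u -2.0 z -0.1
clock 16.42 yaw 357.6 x(n) 0.0243 y(u) 0.0622 z 0.1115 paddle a~-92.0 sel~0.885 F n 3.6 u -1.9 z -0.2
clock 16.50 yaw 354.6 x(n) 0.0243 y(u) 0.0624 z 0.1115 paddle a~-95.0 sel~0.936 F n 3.2 u -2.0 z -0.5
clock 16.58 yaw 351.6 x(n) 0.0243 y(u) 0.0627 z 0.1115 paddle a~-98.0 sel~0.989 F n 3.2 u -2.9 z 0.5
clock 16.67 yaw 348.6 x(n) 0.0244 y(u) 0.0630 z 0.1115 paddle a~-100.9 sel~1.039 F n 4.0 u -2.3 z 0.6
clock 16.75 yaw 345.6 x(n) 0.0246 y(u) 0.0633 z 0.1116 paddle a~-103.8 sel~1.090 F n 3.0 u -2.6 z -0.2
clock 16.83 yaw 342.6 x(n) 0.0247 y(u) 0.0636 z 0.1116 paddle a~-106.6 sel~1.140 F n 3.5 u -1.1 z -1.1
clock 16.92 yaw 339.6 x(n) 0.0248 y(u) 0.0637 z 0.1117 paddle a~-109.5 sel~1.191 F n 3.5 u -2.2 z 0.4
clock 17.00 yaw 338.1 x(n) 0.0248 y(u) 0.0638 z 0.1117 paddle a~-111.0 sel~1.217 F n 4.1 u -2.5 z -1.2
clock 17.08 yaw 337.2 x(n) 0.0250 y(u) 0.0637 z 0.1118 paddle a~-111.8 sel~1.230 F n 4.0 u -1.8 z -0.7
clock 17.17 yaw 336.2 x(n) 0.0252 y(u) 0.0637 z 0.1118 paddle a~-112.5 sel~1.244 F n 3.9 u -2.0 z -1.8
clock 17.25 yaw 335.1 x(n) 0.0254 y(u) 0.0637 z 0.1119 paddle a~-113.4 sel~1.258 F n 4.2 u -1.9 z -2.1
clock 17.33 yaw 334.1 x(n) 0.0255 y(u) 0.0637 z 0.1120 paddle a~-114.3 sel~1.275 F n 3.8 u -0.3 z -1.5
clock 17.42 yaw 333.5 x(n) 0.0255 y(u) 0.0637 z 0.1120 paddle a~-114.9 sel~1.285 F n 3.4 u -2.1 z -2.0
```

```bash
python3 -m handwheel '[{"dx":-0.0011,"dy":0.0004,"dz":0,"rx":0,"ry":0,"rz":0.15,"grip":0}]' >/dev/null && python3 chk2.py 8 &&
python3 -m handwheel '[{"dx":-0.0011,"dy":0.0004,"dz":0,"rx":0,"ry":0,"rz":0.15,"grip":0}]' >/dev/null && python3 chk2.py 8 &&
python3 -m handwheel '[{"dx":-0.0011,"dy":0.0004,"dz":0,"rx":0,"ry":0,"rz":0.15,"grip":0}]' >/dev/null && python3 chk2.py 8 &&
python3 -m handwheel '[{"dx":-0.0011,"dy":0.0004,"dz":0,"rx":0,"ry":0,"rz":0.15,"grip":0}]' >/dev/null && python3 chk2.py 8 &&
python3 -m handwheel '[{"dx":-0.0011,"dy":0.0004,"dz":0,"rx":0,"ry":0,"rz":0.15,"grip":0}]' >/dev/null && python3 chk2.py 8 &&
python3 -m handwheel '[{"dx":-0.0008,"dy":0.0003,"dz":0,"rx":0,"ry":0,"rz":0.12,"grip":0}]' >/dev/null && python3 chk2.py 8 &&
python3 -m handwheel '[{"dx":-0.0008,"dy":0.0003,"dz":0,"rx":0,"ry":0,"rz":0.12,"grip":0}]' >/dev/null && python3 chk2.py 8 &&
python3 -m handwheel '[{"dx":-0.0008,"dy":0.0003,"dz":0,"rx":0,"ry":0,"rz":0.12,"grip":0}]' >/dev/null && python3 chk2.py 8 &&
python3 -m handwheel '[{"dx":-0.0008,"dy":0.0003,"dz":0,"rx":0,"ry":0,"rz":0.12,"grip":0}]' >/dev/null && python3 chk2.py 8 &&
python3 -m handwheel '[{"dx":-0.0008,"dy":0.0003,"dz":0,"rx":0,"ry":0,"rz":0.12,"grip":0}]' >/dev/null && python3 chk2.py 8 &&
python3 -m handwheel '[{"dx":-0.0008,"dy":0.0003,"dz":0,"rx":0,"ry":0,"rz":0.12,"grip":0}]' >/dev/null && python3 chk2.py 8 &&
python3 -m handwheel '[{"dx":-0.0008,"dy":0.0003,"dz":0,"rx":0,"ry":0,"rz":0.12,"grip":0}]' >/dev/null && python3 chk2.py 8 &&
python3 -m handwheel '[{"dx":-0.0008,"dy":0.0003,"dz":0,"rx":0,"ry":0,"rz":0.12,"grip":0}]' >/dev/null && python3 chk2.py 8 &&
python3 -m handwheel '[{"dx":-0.0008,"dy":0.0003,"dz":0,"rx":0,"ry":0,"rz":0.12,"grip":0}]' >/dev/null && python3 chk2.py 8 &&
python3 -m handwheel '[{"dx":-0.0008,"dy":0.0003,"dz":0,"rx":0,"ry":0,"rz":0.12,"grip":0}]' >/dev/null && python3 chk2.py 8 &&
python3 -m handwheel '[{"dx":-0.0008,"dy":0.0003,"dz":0,"rx":0,"ry":0,"rz":0.12,"grip":0}]' >/dev/null && python3 chk2.py 8 &&
python3 -m handwheel '[{"dx":-0.0008,"dy":0.0003,"dz":0,"rx":0,"ry":0,"rz":0.12,"grip":0}]' >/dev/null && python3 chk2.py 8
```

```text
clock 17.50 yaw 332.6 x(n) 0.0255 y(u) 0.0637 z 0.1121 paddle a~-115.8 sel~1.300 F n 2.9 u -2.0 z -2.7
clock 17.58 yaw 331.7 x(n) 0.0255 y(u) 0.0637 z 0.1122 paddle a~-116.7 sel~1.317 F n 3.9 u -1.7 z -2.0
clock 17.67 yaw 330.8 x(n) 0.0254 y(u) 0.0638 z 0.1122 paddle a~-117.8 sel~1.335 F n 4.5 u -1.3 z -3.0
clock 17.75 yaw 329.9 x(n) 0.0253 y(u) 0.0638 z 0.1122 paddle a~-118.7 sel~1.351 F n 4.1 u -1.3 z -3.6
clock 17.83 yaw 329.0 x(n) 0.0252 y(u) 0.0637 z 0.1122 paddle a~-119.8 sel~1.369 F n 3.4 u -1.2 z -2.1
clock 17.92 yaw 328.3 x(n) 0.0251 y(u) 0.0637 z 0.1122 paddle a~-120.5 sel~1.382 F n 4.0 u -1.6 z -2.2
clock 18.00 yaw 327.6 x(n) 0.0252 y(u) 0.0637 z 0.1123 paddle a~-121.1 sel~1.394 F n 3.4 u 0.6 z -2.1
clock 18.08 yaw 326.9 x(n) 0.0253 y(u) 0.0637 z 0.1123 paddle a~-121.8 sel~1.405 F n 2.9 u -2.1 z -1.7
clock 18.17 yaw 326.2 x(n) 0.0252 y(u) 0.0636 z 0.1123 paddle a~-122.6 sel~1.418 F n 3.6 u 0.0 z -2.8
clock 18.25 yaw 325.4 x(n) 0.0252 y(u) 0.0636 z 0.1123 paddle a~-123.3 sel~1.431 F n 3.8 u -0.7 z -2.3
clock 18.33 yaw 324.7 x(n) 0.0253 y(u) 0.0636 z 0.1123 paddle a~-124.0 sel~1.443 F n 3.8 u -1.2 z -2.0
clock 18.42 yaw 324.0 x(n) 0.0252 y(u) 0.0636 z 0.1123 paddle a~-124.7 sel~1.456 F n 3.6 u -0.4 z -1.7
clock 18.50 yaw 323.3 x(n) 0.0252 y(u) 0.0635 z 0.1123 paddle a~-125.4 sel~1.468 F n 3.1 u -0.7 z -2.5
clock 18.58 yaw 322.6 x(n) 0.0253 y(u) 0.0635 z 0.1123 paddle a~-126.1 sel~1.481 F n 3.9 u -1.2 z -2.8
clock 18.67 yaw 321.8 x(n) 0.0252 y(u) 0.0635 z 0.1123 paddle a~-126.9 sel~1.494 F n 3.4 u -1.4 z -2.2
clock 18.75 yaw 321.1 x(n) 0.0253 y(u) 0.0635 z 0.1123 paddle a~-127.6 sel~1.506 F n 2.2 u -1.1 z -1.6
clock 18.83 yaw 320.4 x(n) 0.0254 y(u) 0.0634 z 0.1124 paddle a~-128.2 sel~1.517 F n 5.7 u -1.8 z -3.9
```

```bash
python3 -m handwheel '[{"dx":-0.0006,"dy":0.0002,"dz":0,"rx":0,"ry":0,"rz":0.05,"grip":0}]' >/dev/null && python3 chk2.py 8 &&
python3 -m handwheel '[{"dx":-0.0006,"dy":0.0002,"dz":0,"rx":0,"ry":0,"rz":0.05,"grip":0}]' >/dev/null && python3 chk2.py 8 &&
python3 -m handwheel '[{"dx":-0.0006,"dy":0.0002,"dz":0,"rx":0,"ry":0,"rz":0.05,"grip":0}]' >/dev/null && python3 chk2.py 8 &&
python3 -m handwheel '[{"dx":-0.0006,"dy":0.0002,"dz":0,"rx":0,"ry":0,"rz":0.05,"grip":0}]' >/dev/null && python3 chk2.py 8 &&
python3 -m handwheel '[{"dx":-0.0006,"dy":0.0002,"dz":0,"rx":0,"ry":0,"rz":0.05,"grip":0}]' >/dev/null && python3 chk2.py 8 &&
python3 -m handwheel '[{"dx":-0.0006,"dy":0.0002,"dz":0,"rx":0,"ry":0,"rz":0.05,"grip":0}]' >/dev/null && python3 chk2.py 8 &&
python3 -m handwheel '[{"dx":-0.0006,"dy":0.0002,"dz":0,"rx":0,"ry":0,"rz":0.05,"grip":0}]' >/dev/null && python3 chk2.py 8
```

```text
clock 18.92 yaw 320.1 x(n) 0.0254 y(u) 0.0635 z 0.1124 paddle a~-128.5 sel~1.522 F n 6.1 u -1.6 z -3.1
clock 19.00 yaw 319.8 x(n) 0.0255 y(u) 0.0635 z 0.1126 paddle a~-128.7 sel~1.525 F n 6.4 u -2.3 z -4.3
clock 19.08 yaw 319.5 x(n) 0.0255 y(u) 0.0635 z 0.1126 paddle a~-128.9 sel~1.529 F n 8.0 u -2.1 z -5.0
clock 19.17 yaw 319.2 x(n) 0.0257 y(u) 0.0635 z 0.1127 paddle a~-129.1 sel~1.532 F n 8.5 u -1.7 z -4.0
STOP
```

The selector is at its stop at about 1.52, with 8.5 N and rising. I release, lift clear and look.

```bash
python3 -m handwheel '[{"dx":0,"dy":0,"dz":0,"rx":0,"ry":0,"rz":0,"grip":0},{"dx":0,"dy":0,"dz":0,"rx":0,"ry":0,"rz":0,"grip":0},{"dx":0.003,"dy":0,"dz":0,"rx":0,"ry":0,"rz":0,"grip":0},{"dx":0.006,"dy":0,"dz":0,"rx":0,"ry":0,"rz":0,"grip":0},{"dx":0.006,"dy":0,"dz":0,"rx":0,"ry":0,"rz":0,"grip":0},{"dx":0,"dy":0,"dz":-0.025,"rx":0,"ry":0,"rz":0,"grip":0},{"dx":0,"dy":0,"dz":-0.035,"rx":0,"ry":0,"rz":0,"grip":0},{"dx":0,"dy":0,"dz":-0.035,"rx":0,"ry":0,"rz":0,"grip":0}]'
python3 -m handwheel '[{"dx":0,"dy":0,"dz":-0.035,"rx":0,"ry":0,"rz":0,"grip":0},{"dx":0,"dy":0,"dz":-0.035,"rx":0,"ry":0,"rz":0,"grip":0},{"dx":0,"dy":0,"dz":-0.015,"rx":0,"ry":0,"rz":0,"grip":0},{"dx":0,"dy":0,"dz":0,"rx":0,"ry":0,"rz":0,"grip":0},{"dx":0,"dy":0,"dz":0,"rx":0,"ry":0,"rz":0,"grip":0},{"dx":0,"dy":0,"dz":0,"rx":0,"ry":0,"rz":0,"grip":0}]'
python3 - <<'E'
from h import *
s=read_camera("side"); cv2.imwrite("pics/s5.png",cv2.resize(s["img"][150:340,180:400],None,fx=3,fy=3,interpolation=2))
E
```

```text
clock: 19.83
position: [0.5314, -0.1255, 0.2072]
eef_rot: [3.14, 0.004, -0.711]
contact_force: [0.5, 0.1, 0.1]
grip_width: -0.0001
gripper_force: 0.0
clock: 20.33
position: [0.5318, -0.1256, 0.2906]
eef_rot: [3.141, 0.003, -0.711]
contact_force: [-0.3, -0.1, -1.5]
grip_width: 0.0002
gripper_force: 0.0
```

View pics/s5.png

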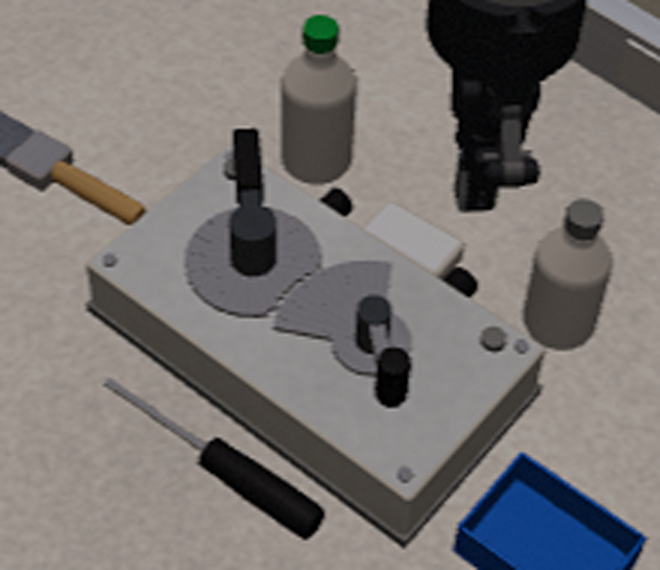

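The side view shows the knob swung round to (393,362), with its sector sitting in the isolator's notch. The paddle is unchanged at (245,160), and the loose things are where they were. I check the knob angle before handing in.

```bash
python3 - <<'E'
from h import *
s=read_camera("side"); k=ray(s,(393/3+180,362/3+150),.136); k0=ray(s,(551/4+200,208/4+190),.136)
h=ray(s,(419/4+200,252/4+190),.105)
a=lambda p:np.arctan2(*(p-h)[1::-1]); print(k,k0,np.linalg.norm((k-h)[:2]),'turned',a(k0)-a(k))
if a(k0)-a(k)>1.4: print(close_job())
E
```

```text
[ 0.50400505 -0.10298074  0.136     ] [ 0.59240988 -0.09533246  0.136     ] 0.06428667717182818 turned 1.5228447798352656
the job is handed in; nothing more can be done
None
```

The isolator was turned home against its stop and the freed selector was then turned about 1.52 rad to its own stop. I pushed no harder than about 11 N, let go of both levers, saw nothing else moved in the final side view, and handed the job in (result not reported back).

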